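Fit the cell and close up the hand lamp

ROBOT

A 7-joint arm with a two-finger parallel gripper is mounted at the origin on the work surface. World frame = base frame: x ahead of the robot, y to its left, z up, the work surface at z = 0. Lengths are in mm, angles in degrees, forces in N, time in s.
With the tool pointing down it reaches from about 425 to 875 mm from the base axis. Payload 9.9 kg.
Tool frame: the origin (TCP) lies at the very end of the fingers, on their centre line; the grasp point (between the pads) lies 19 mm behind it; z points along the fingers, y is the direction in which the jaws open and shut (so a half turn about z gives the same grasp; the last joint's range is limited). The gripper opens to 85 mm and grips with 20 to 120 N. Pads are 22 mm wide; open, the fingers measure 114 mm over their backs; the gripper's body (76 mm by 85 mm) begins 54 mm behind the grasp point. The pads swing forward as they close: fully open they stand 13 mm farther back than shut.
Start: joints at [63.954, 32.985, 1.427, 82.34, -0.859, 64.687, -3.237], TCP at [244.598, -629.127, 231.289] pointing down, gripper open.
Joint ranges: [-157.87, 157.87], [-19.46, 123.44], [-87.15, 90], [11.01, 140.99], [-62.26, 242.26], [9.8, 113.94], [-161.44, 161.44]. Speed limits (degrees/s): [127.2, 127.2, 172.46, 172.46, 180, 180, 180].

INTERFACE

Orientations are given as [roll, pitch, yaw] about the fixed x, y, z axes, in that order (R = Rz(yaw) Ry(pitch) Rx(roll)).
In Python, from plant import manip gives the robot as it stands. The module is installed in compiled form; this text tells all that it offers.
- The arm moves only by the shell command python3 -m crank 'ROWS' [OPENING] [FORCE]. ROWS is JSON, a list that holds one entry, the list of rows, each a list of 6 numbers: the shift along the tool's x, y, z in units of 8 cm (1.0 is 8 cm), then the turn, a rotation vector about the tool's x, y, z in units of 90 degrees (1.0 is 90 degrees). A call has 1 to 10 rows; each row is the pose to reach, as a shift and turn from the pose commanded when the call began, along the tool's axes at that moment; what a row does not reach only later rows make up. A row lasts 1/12 s, in which the tool goes at most 41.7 mm and 7.16 degrees, less where a joint would pass 70% of its speed; a pose out of reach is approached as far as the arm can. A call with a number of a shift or a turn outside -1 to 1 is refused whole. A call with a gripper value outside its range is refused whole. OPENING is the opening, from -1 (shut) to 1 (fully open), so that 0 is half open, set as the call begins (- or left out, the last holds). The fingers move at their own pace and stop on an object; FORCE is the grip in N (left out, the last holds). Time passes only in rows, so rows that repeat a pose let the fingers close. It gives the time, the measured TCP pose, the force and the opening at its end, in the units of the state.
- manip.read_state(): the state, without advancing time (a new reading comes with each control period).
- manip.camera(name): name is "side" or "top"; returns a dict with "img" (480x640x3 uint8, blue, green, red), "fx", "fy", "cx", "cy" (pixels), "pose" (4x4, takes a point from camera to world coordinates). Camera axes: x right, y up, looking along -z (the intrinsics and any distortion apply to the point x, -y, -z); pixel columns grow to the right and rows downward; lengths in mm; the calibration is good to about 2 mm. A picture is of the moment at which its call begins. There is no depth.
- manip.hand_in(): hands the job in, once; it reports no verdict.
Trained networks look in a picture, given as the dict that the camera call returned (one of the last four; its "shot" number tells which), for a name from the list of things; names that differ only in an ending like _2 or _b are one class to them, and where a whole thing is asked for, a point or a joint stands for the part that bears it (a point fixed in the world has none). Each returns a list of dicts, best first, with "confidence" (0 to 1); they miss things now and then, are a little off and sometimes report something else, mostly with a low value. They report only what shows in the picture. A call takes as long as a camera call. They do not tell look-alikes from the thing itself.
- manip.silhouettes(thing, picture): "pixels" (480x640 bool, what is visible of it) and "position" ([column, row] in pixels, amid what is visible of it).
The state is a dict: "time": time; "joint_positions": joint angles; "dq": joint speeds; "tau": joint torques, N m; "tool_pos": TCP position; "ee_rot": TCP orientation; "force": force on the tool from outside, world axes, zero at the start; "ft_torque": the same for the moment, N m; "gripper_width": opening from 0.0 (shut) to 1.0 (fully open).
Only numpy, scipy, OpenCV 4.12 (cv2) and the standard library are available. Lean on these libraries where they do the work, as an engineer would, in place of code of your own. Each camera call takes 0.05 s, during which the arm holds its last target.

TASK

Get the hand lamp ready for the next job: fit the D cell into the bay of the lamp's base, flat end pressed back against the coil spring and the button end then rolled down behind the retaining lip, so that it lies fully home. Then lower the lamp head over it onto the base's two alignment pegs until it sits flush, lens to the same end as the cell's button; do not drop it on, and leave the other things on the bench where they are.

Things in the scene. Friction and masses are not known exactly. Their poses are not given: they have to be found in the camera images.
- base: Base of the hand lamp, a low grey plastic plinth 150 x 116 mm, held to the steel bench by magnet feet: it cannot be moved. Origin: centre of its underside, on the bench. x: its long axis, towards the end where the lens goes; z up. Deck at z 24 mm, except where it is cut down to z 18 mm as finger scoops on both sides of the cell bay, x -20 to +22
- bay (a point): Where the cell's centre lies when home: base x 0.3, y 0, z 31 mm. The bay is a trough along the base's x, open above, 33 mm wide (25 between the scoops), floor at z 14. A cell that is home lies level on the floor along x, button tip (at x +31, z 31) against the contact and under the lip, flat end on the spring plate at x -30.5
- lip (a point): Free top edge of the retaining lip, at base x +28, y 0, z 40 mm. Black contact block at the +x end of the bay: face at x +31, to x 41, y +-14, up to z 40; the lip is a tongue on its top edge that reaches out over the button: x 28 to 31, y +-8, z 37 to 40
- housing (a point): Top front edge of the black spring housing at the -x end of the bay, at base x -46, y 0, z 46 mm; the housing spans x -64 to -46, y +-17, up to z 46. The coil spring stands out of it towards +x and carries a round plate 30 mm across, centre at z 31
- spring (a joint): Travel of the spring plate, m: 0 = free (plate face at x -24 of the base), grows as it is pushed to -x of the base, stop at 0.018. 700 N/m, no preload; 6.5 mm (about 4.5 N) when a cell is home; it has to be about 10 mm or more (7 N) while the button passes the lip
- peg_front (a point): Tip of the front alignment peg, a steel pin 12 mm across standing 30 mm above the base's deck, its last 10 mm tapering to 5 mm; at x +42, y +44, z 54 of the base
- peg_rear (a point): Tip of the rear alignment peg, same pin; at x -56, y -44, z 54 of the base
- cell: D cell, cylinder 34 mm across and 61.5 mm long overall, 0.1 to 0.2 kg, lying in the shallow rubber tray. Origin: on its axis at mid-length (17 mm above what it lies on). x is its axis and points to the button end: button 10 mm across, 4 mm long, next to a copper-coloured band; the other end is flat
- cell_button (a point): Tip of the cell's button, 30.75 mm from the origin along +x of the cell
- cell_flat (a point): Centre of the cell's flat end, 30.75 mm from the origin along -x of the cell
- tray: Shallow dark grey rubber tray 160 x 130 mm, rim 12 mm high and 4 mm thick, floor 4 mm; does not slide. Origin: centre of its underside. It stays where it is
- head: Lamp head, 0.35 to 0.65 kg: black hollow hood open below, grey body, round lamp with an 83 mm lens at one end, handle on top; 156 long, 109 mm high. Origin: centre of the skirt's underside; z up, x to the lens. Hood x -72 to +48, y +-32, cavity 32 deep, walls 3; an ear with a hole on each side, 12 thick, out to y +-58. Home: origin 24 mm above the base's origin, x axes alike
- grip (a point): Middle of the handle bar, at x -4, y 0, z 96 of the head. The bar runs along x (x -60 to +46), is 24 mm wide (y) and 22 mm high (z 85 to 107); 21 mm free below it between its two posts (free from x -46 to +32)
- lens (a point): Centre of the lens face, at x +83, z 49 of the head
- hole_front (a point): Lower mouth of the hole for the front peg, in the ear at x +42, y +44, z 0 of the head; 15 mm across
- hole_rear (a point): Lower mouth of the hole for the rear peg, at x -56, y -44, z 0 of the head; 15 mm across
- spray_can: Bystander: spray can 62 mm across, 165 mm high, standing; origin under its centre
- tape_roll: Bystander: roll of grey tape 104 mm across, 48 mm high, lying flat; origin under its centre
- screwdriver: Bystander: screwdriver 200 mm long with a blue handle, lying along its x; origin under its middle
- wrench: Bystander: steel wrench 200 mm long, lying along its x; origin under its middle
- ball_valve: Bystander: brass ball valve with a lever, 60 mm body, 49 mm high; origin under its centre
- carton: Bystander: small carton 85 x 55 x 45 mm; origin under its centre
- elbow: Bystander: copper elbow with 56 mm legs, 30 mm high; origin under its corner
There are look-alikes about, which are no part of the job. There is more than one size of the head; the one meant has the size given above.

How it is judged (in metres and radians):
On the way, in this order (a step that is already met when the one before it is completed fails the run):
1. the cell lies home in the bay, button under the lip, let go (x of cell_button in the frame of base between 0.028 and 0.034 m and y of cell_button in the frame of base between -0.003 and 0.003 m and z of cell_button in the frame of base between 0.028 and 0.034 m and x of cell_flat in the frame of base between -0.0335 and -0.0275 m and y of cell_flat in the frame of base between -0.003 and 0.003 m and z of cell_flat in the frame of base between 0.028 and 0.034 m and contact force between the fingers and cell below 0.1 N), for 0.2 s.
2. the head sits home on the pegs (x of head in the frame of base between -0.003 and 0.003 m and y of head in the frame of base between -0.003 and 0.003 m and z of head in the frame of base between 0.022 and 0.026 m and angle between head's own z axis and vertical below 0.035 rad and angle between the x axis of head and the x axis of base, either way round below 0.052 rad and x of lens in the frame of base above 0.05 m), for 0.2 s.
At the end, for the whole second after the job is handed in: The cell is home the right way round: button tip and flat end each within 3 mm of their places in the bay. The head is home on both pegs: within 3 mm sideways, 2 mm in height, 2 degrees of level and 3 degrees of turn, lens to the button end, let go and at rest (all of step 2 and x of cell_button in the frame of base between 0.028 and 0.034 m and y of cell_button in the frame of base between -0.003 and 0.003 m and z of cell_button in the frame of base between 0.028 and 0.034 m and x of cell_flat in the frame of base between -0.0335 and -0.0275 m and y of cell_flat in the frame of base between -0.003 and 0.003 m and z of cell_flat in the frame of base between 0.028 and 0.034 m and contact force between the fingers and head below 0.1 N and linear speed of head below 0.02 m/s); the robot touches nothing.
It fails at once if the head is dropped (falls freely by more than about 12 mm) (linear speed of head above 0.5 m/s and contact force between the fingers and head below 0.05 N).
It fails at once if the head is tipped over by more than 45 degrees (angle between head's own z axis and vertical above 0.785 rad).
It fails at once if a bystander is pushed more than 40 mm from its place or the spray can knocked over (distance of any of spray_can, tape_roll, screwdriver, wrench, ball_valve, carton, elbow from where it was at the start of the episode above 0.04 m or angle between spray_can's own z axis and vertical above 0.5 rad).
It also fails if it takes over 72 s, if anything falls off the work surface, if the arm or the gripper's body presses on something with over 40 N, if the wrist force passes 120 N, or if a joint passes its speed limit or range.

## Working session

There is one attempt and no reset: what is moved stays moved. The work goes in short steps, Python scripts to look and compute and a shell command to move; the robot and the scene stay as the last step left them, time stands still between calls to the robot, and variables do not carry over. Pictures are saved under pics/ and viewed, and the job is handed in when it is done.

```bash
ls; mkdir -p pics
python3 - <<'E'
from plant import manip
import cv2
print(manip.read_state())
for n in("side","top"):
    c=manip.camera(n); cv2.imwrite(f"pics/{n}0.png",c["img"]); print(n,c["fx"],c["fy"],c["cx"],c["cy"],c["pose"],[k for k in c])
E
```

```text
pics
{'time': 0.0, 'joint_positions': array([63.95288983, 33.03051444,  1.42275432, 82.38535156, -0.85872793,
       64.68726441, -3.23581325]), 'dq': array([-0.0270787 ,  0.02816005, -0.06134446,  0.02378205,  0.03320342,
        0.0236081 ,  0.03357226]), 'tau': array([-1.28713659e-04, -7.65765524e+01,  2.25123882e+00, -2.85966200e+01,
        1.55152642e-02,  1.28283500e-02,  2.17921792e-05]), 'tool_pos': array([ 244.44513276, -628.70292357,  230.47423057]), 'ee_rot': array([-1.79907571e+02,  5.01228146e-03,  2.12499861e+01]), 'force': array([ 0.475101  , -0.43232267,  0.61097921]), 'ft_torque': array([0.00255733, 0.01164705, 0.03680135]), 'gripper_width': 0.9991628660328792}
side 444.22404943896134 444.22404943896134 315.9190883036513 238.3658360451284 [[-9.24205271e-01  2.42451298e-01 -2.95062678e-01  1.56874845e+02]
 [-3.81667610e-01 -6.13113311e-01  6.91680492e-01  6.60960414e+02]
 [-1.32080222e-02  7.51870624e-01  6.59178361e-01  7.62772202e+02]
 [ 0.00000000e+00  0.00000000e+00  0.00000000e+00  1.00000000e+00]] ['img', 'fx', 'fy', 'cx', 'cy', 'pose', 'shot']
top 461.05601829715766 461.05601829715766 312.27120856253254 238.31350335740345 [[-2.35077334e-02  9.96644187e-01 -7.84075904e-02  3.86056931e+02]
 [-9.99535951e-01 -2.19111794e-02  2.11608987e-02 -2.94725259e+01]
 [ 1.93718839e-02  7.88686502e-02  9.96696777e-01  1.10376866e+03]
 [ 0.00000000e+00  0.00000000e+00  0.00000000e+00  1.00000000e+00]] ['img', 'fx', 'fy', 'cx', 'cy', 'pose', 'shot']
```

View pics/side0.png

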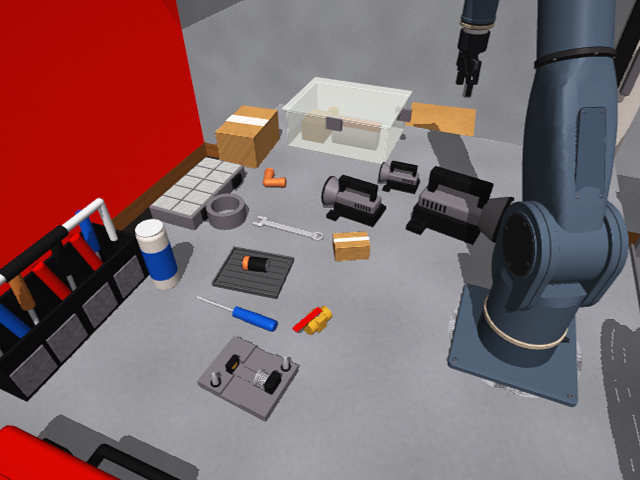

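View pics/top0.png

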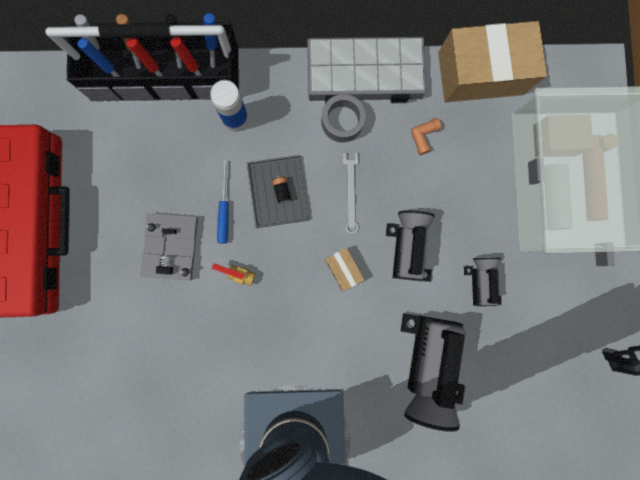

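Run:
```python
from plant import manip
import cv2,pickle,numpy as np
out={}
for n in("side","top"):
    c=manip.camera(n); out[n]={"cam":c}
    for t in("base","cell","head","tray"):
        r=manip.silhouettes(t,c)
        out[n][t]=r
        for q in r: print(n,t,round(q["confidence"],2),np.round(q["position"],1),q["pixels"].sum())
pickle.dump(out,open("obs0.pkl","wb"))
for n,(bx,cx,hx) in {"side":((190,330,310,420),(205,300,240,300),(315,390,170,230)),"top":((135,205,205,285),(240,315,150,230),(380,440,200,285))}.items():
    im=out[n]["cam"]["img"]
    tiles=[]
    for b in(bx,cx,hx):
        k=im[b[2]:b[3],b[0]:b[1]]; s=min(390/k.shape[1],500/k.shape[0]); 
        cv2.imwrite(f"pics/crop_{n}_{len(tiles)}.png",cv2.resize(k,None,fx=6,fy=6,interpolation=cv2.INTER_CUBIC)[:600,:800]); tiles.append(1)
print(manip.read_state()["time"])
```

```text
side base 0.61 [245.3 377.8] 4901
side cell 0.88 [254.6 263.9] 363
side cell 0.66 [244.9 373.4] 4683
side head 0.84 [351.7 196.5] 2296
side head 0.84 [454.1 206.9] 5171
side head 0.56 [400.  179.1] 1016
side tray 0.8 [252.3 275.9] 2418
top base 0.65 [169.5 246.8] 3230
top cell 0.92 [280.3 192.7] 386
top head 0.8 [486.9 281.7] 1382
top head 0.76 [411.3 245.9] 2495
top head 0.64 [437.9 368.9] 5719
top tray 0.77 [274.3 190.6] 3250
0.6
```

View pics/crop_side_0.png

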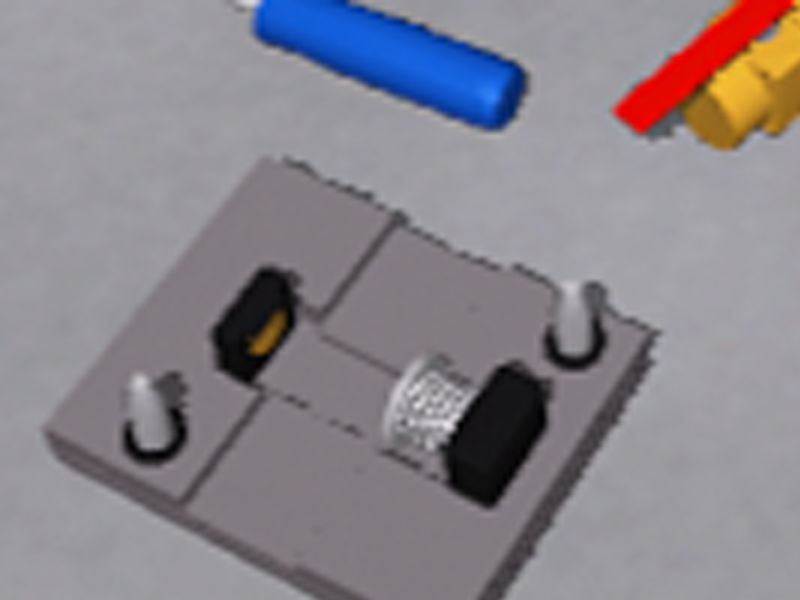

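View pics/crop_top_0.png

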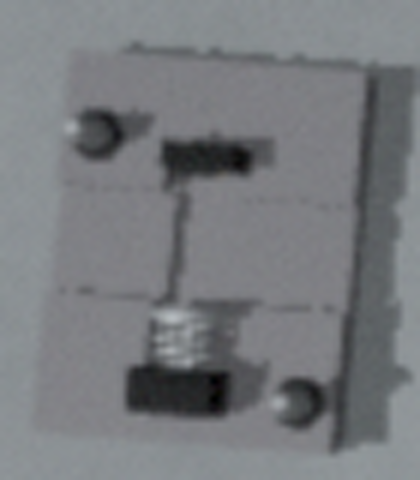

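View pics/crop_top_2.png

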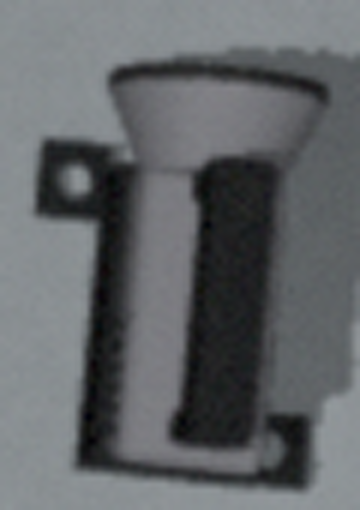

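View pics/crop_side_2.png

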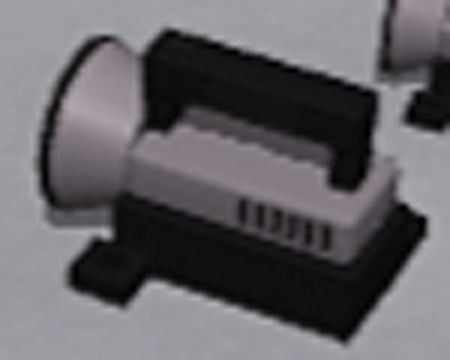

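View pics/crop_top_1.png

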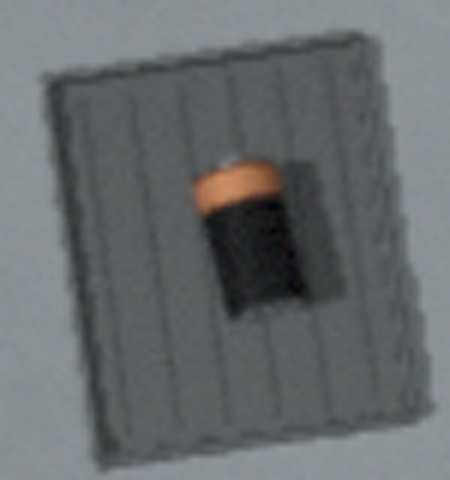

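View pics/crop_side_1.png

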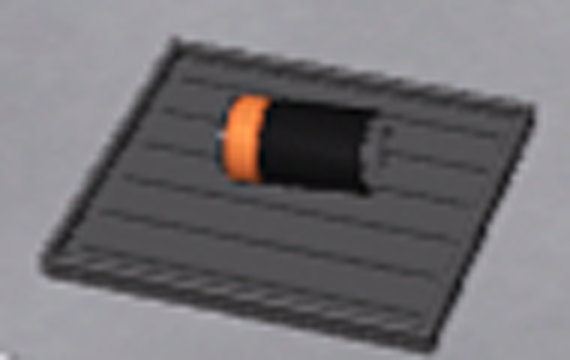

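```bash
cat > h.py <<'E'
import numpy as np,cv2,pickle
from scipy.spatial.transform import Rotation as R
from scipy.optimize import minimize
def box(x0,x1,y0,y1,z0,z1): return np.array([[x,y,z] for x in(x0,x1) for y in(y0,y1) for z in(z0,z1)],float)
def cyl(a,b,ra,rb,ax):
    t=np.linspace(0,2*np.pi,32,endpoint=False); c,s=np.cos(t),np.sin(t); o=[]
    for p,r in((a,ra),(b,rb)):
        q=np.zeros((32,3))
        if ax=='z': q[:,0],q[:,1]=r*c,r*s
        else: q[:,1],q[:,2]=r*c,r*s
        o.append(q+p)
    return np.vstack(o)
def peg(x,y): return [cyl((x,y,24),(x,y,44),6,6,'z'),cyl((x,y,44),(x,y,54),6,2.5,'z')]
BASE=[box(-75,75,-58,58,0,24),box(31,41,-14,14,14,40),box(-64,-46,-17,17,14,46)]+peg(42,44)+peg(-56,-44)
CELL=[cyl((-30.75,0,0),(26.75,0,0),17,17,'x'),cyl((26.75,0,0),(30.75,0,0),5,5,'x')]
HEAD=[box(-72,48,-32,32,0,35),box(-60,46,-12,12,85,107),box(-60,-46,-12,12,60,90),box(32,46,-12,12,60,90),box(30,54,32,58,0,12),box(-68,-44,-58,-32,0,12),box(-66,46,-24,24,30,64),cyl((40,0,49),(83,0,49),24,41.5,'x')]
TRAY=[box(-80,80,-65,65,0,12)]
def T(p): # x,y,z,yaw
    M=np.eye(4); M[:3,:3]=R.from_euler('z',p[3],degrees=True).as_matrix(); M[:3,3]=p[:3]; return M
def proj(c,P):
    P=np.atleast_2d(P); M=np.linalg.inv(c["pose"]); q=P@M[:3,:3].T+M[:3,3]
    return np.stack([c["cx"]+c["fx"]*q[:,0]/-q[:,2],c["cy"]-c["fy"]*q[:,1]/-q[:,2]],1)
def ray(c,uv):
    d=np.array([(uv[0]-c["cx"])/c["fx"],-(uv[1]-c["cy"])/c["fy"],-1.]); return c["pose"][:3,3],c["pose"][:3,:3]@d
def onplane(c,uv,z):
    o,d=ray(c,uv); return o+d*(z-o[2])/d[2]
def tri(obs):
    A=np.zeros((3,3));b=np.zeros(3)
    for c,uv in obs:
        o,d=ray(c,uv); d=d/np.linalg.norm(d); Q=np.eye(3)-np.outer(d,d); A+=Q;b+=Q@o
    return np.linalg.solve(A,b)
S=4
def render(c,parts,p,roi):
    u0,v0,u1,v1=roi; im=np.zeros(((v1-v0)*S,(u1-u0)*S),np.uint8); M=T(p)
    for q in parts:
        w=(proj(c,q@M[:3,:3].T+M[:3,3])-[u0,v0]+0.5)*S-0.5
        cv2.fillConvexPoly(im,np.round(cv2.convexHull(w.astype(np.float32))*16).astype(np.int32),1,shift=4)
    return cv2.resize(im.astype(np.float32),(u1-u0,v1-v0),interpolation=cv2.INTER_AREA)
def fit(parts,obs,p0,free=(0,1,3)):
    rois=[]
    for c,m in obs:
        v,u=np.where(m); rois.append((max(u.min()-15,0),max(v.min()-15,0),min(u.max()+16,640),min(v.max()+16,480)))
    def f(x):
        p=np.array(p0,float); p[list(free)]=x; e=0
        for (c,m),r in zip(obs,rois):
            e+=np.abs(render(c,parts,p,r)-m[r[1]:r[3],r[0]:r[2]]).sum()/m.sum()
        return e/len(obs)
    x0=np.array(p0,float)[list(free)]; best=None
    for k in(12,5,2):
        sim=np.vstack([x0]+[x0+k*np.eye(len(x0))[i] for i in range(len(x0))])
        r=minimize(f,x0,method='Nelder-Mead',options=dict(initial_simplex=sim,xatol=.05,fatol=1e-4)); x0=r.x
    p=np.array(p0,float);p[list(free)]=x0; return p,r.fun
E
python3 - <<'E'
from h import *
o=pickle.load(open("obs0.pkl","rb")); s,t=o["side"],o["top"]
cs,ct=s["cam"],t["cam"]
mt={"base":0,"cell":0,"head":1,"tray":0}
for n,parts,z in(("base",BASE,0),("tray",TRAY,0),("cell",CELL,21),("head",HEAD,0)):
    ms=s[n][0]; mm=t[n][mt[n]]
    g=onplane(ct,mm["position"],z+15); p0=[g[0],g[1],z,{"cell":8,"tray":8}.get(n,-5)]
    for lab,ob,fr in(("both",[(cs,ms["pixels"]),(ct,mm["pixels"])],(0,1,3)),("both+z",[(cs,ms["pixels"]),(ct,mm["pixels"])],(0,1,2,3)),("side",[(cs,ms["pixels"])],(0,1,3)),("top",[(ct,mm["pixels"])],(0,1,3))):
        p,e=fit(parts,ob,p0,fr); print(n,lab,np.round(p,1),round(e,3))
E
```

```text
base both [460.9 285.9   0.   -5.7] 0.047
base both+z [461.5 285.5  -1.9  -5.7] 0.045
base side [461.4 286.    0.   -5.7] 0.033
base top [459.5 285.2   0.   -6. ] 0.052
tray both [588.8  28.6   0.    7.1] 0.192
tray both+z [589.9  27.8  -4.4   7.1] 0.178
tray side [589.8  31.6   0.    7.5] 0.218
tray top [588.2  27.4   0.    7.2] 0.133
cell both [590.5  19.4  21.   12.4] 0.107
cell both+z [591.2  18.8  18.6  12.8] 0.087
cell side [592.1  21.5  21.   14.3] 0.083
cell top [589.5  18.4  21.   12.1] 0.06
head both [ 441.4 -281.7    0.    -7.8] 0.091
head both+z [ 442.2 -283.9   -3.6   -8.3] 0.085
head side [ 442.9 -278.8    0.    -8.8] 0.059
head top [ 440.4 -283.3    0.    -7.9] 0.085
```

```bash
cat > go.py <<'E'
import sys,numpy as np
from plant import manip
from scipy.spatial.transform import Rotation as R
a=[float(v) for v in sys.argv[1:]]
s=manip.read_state(); Rc=R.from_euler('xyz',s["ee_rot"],degrees=True)
Rt=R.from_euler('xyz',[180,a[4] if len(a)>4 else 0,a[3]],degrees=True)
d=Rc.inv().apply(np.array(a[:3])-s["tool_pos"])
w=(Rc.inv()*Rt).as_rotvec(degrees=True)
print("t",round(s["time"],2),"pos",np.round(s["tool_pos"],1),"rot",np.round(s["ee_rot"],1),"F",np.round(s["force"],1),"w",round(float(s["gripper_width"]),3))
print("shift units",np.round(d/80,3),"turn units",np.round(w/90,3))
E
python3 -m crank '[[[0.5,-0.43,0,0,0,0],[1,-0.86,0,0,0,0],[1,-0.86,0,0,0,0]]]'
python3 go.py 590.5 19.2 150 12.4
```

```text
time: 0.85
tool_pos: [296.8, -532.1, 231.2]
ee_rot: [-179.9, -0.1, 21.4]
force: [0.7, 0.8, -0.2]
gripper_width: 1.0
t 0.85 pos [ 296.8 -532.1  231.2] rot [-1.799e+02 -1.000e-01  2.140e+01] F [ 0.7  0.8 -0.2] w 1.0
shift units [ 5.93  -5.076  1.035] turn units [-0.001 -0.001  0.1  ]
```

Run:
```python
from h import *
o=pickle.load(open("obs0.pkl","rb"))
P={"base":(BASE,[460.9,285.7,0,-5.8]),"cell":(CELL,[590.3,19.2,21,12.4]),"head":(HEAD,[441.3,-282.2,0,-8])}
B={"side":[(190,310,330,420),(205,240,300,300),(310,165,400,235)],"top":[(135,205,205,285),(240,150,315,230),(370,195,445,290)]}
for n in("side","top"):
    c=o[n]["cam"]; tiles=[]
    for (k,(parts,p)),b in zip(P.items(),B[n]):
        f=5;im=cv2.resize(c["img"][b[1]:b[3],b[0]:b[2]],None,fx=f,fy=f,interpolation=cv2.INTER_CUBIC); M=T(p)
        for q in parts:
            w=(proj(c,q@M[:3,:3].T+M[:3,3])-[b[0],b[1]]+.5)*f-.5
            cv2.polylines(im,[np.round(cv2.convexHull(w.astype(np.float32))).astype(int)],True,(0,255,0),1)
        h=np.zeros((550,700,3),np.uint8); h[:im.shape[0],:im.shape[1]]=im[:550,:700]; tiles.append(h)
    t=np.hstack([tiles[0][:,:700],tiles[2][:,:450]]) 
    cv2.imwrite(f"pics/ov_{n}.png",cv2.resize(t,None,fx=.69,fy=.69))
```

```text
(no output)
```

View pics/ov_side.png

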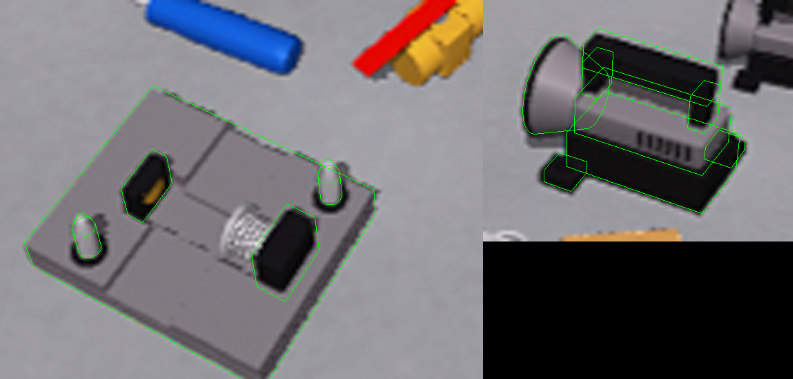

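View pics/ov_top.png

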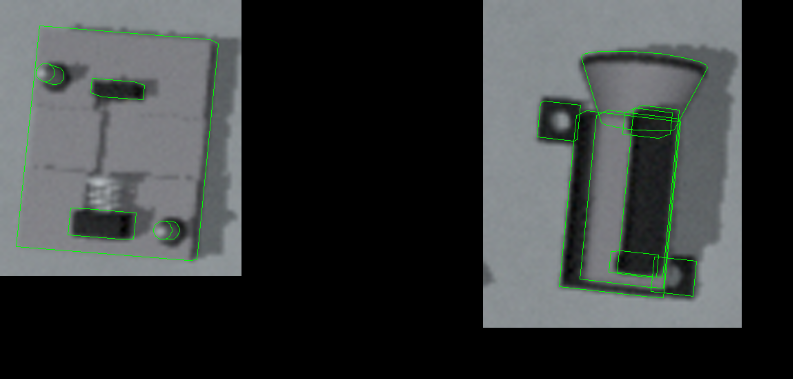

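```bash
python3 -m crank '[[[0.5,-0.43,0,0,0,0],[1,-0.86,0,0,0,0],[1,-0.86,0,0,0,0]]]'
python3 -m crank '[[[0.5,-0.43,0,0,0,0],[1,-0.86,0,0,0,0],[1,-0.86,0,0,0,0]]]'
python3 -m crank '[[[0.5,-0.43,0,0,0,0],[1,-0.86,0,0,0,0],[1,-0.86,0,0,0,0]]]'
python3 -m crank '[[[0.5,-0.43,0,0,0,0],[1,-0.86,0,0,0,0],[1,-0.86,0,0,0,0]]]'
python3 -m crank '[[[0.5,-0.43,0,0,0,0],[1,-0.86,0,0,0,0],[1,-0.86,0,0,0,0]]]'
python3 go.py 590.5 19.2 150 12.4
```

```text
time: 1.1
tool_pos: [346.5, -438.5, 231.5]
ee_rot: [-179.9, -0.1, 21.5]
force: [0.9, 0.3, -0.4]
gripper_width: 1.003
time: 1.35
tool_pos: [395.9, -345.3, 231.6]
ee_rot: [-179.9, -0.1, 21.5]
force: [0.2, -0.4, 1.1]
gripper_width: 0.999
time: 1.6
tool_pos: [445.4, -252.1, 231.6]
ee_rot: [-180.0, -0.1, 21.5]
force: [-0.1, 0.9, -0.7]
gripper_width: 1.002
time: 1.85
tool_pos: [494.9, -158.7, 231.6]
ee_rot: [-179.9, -0.1, 21.5]
force: [0.7, 0.5, 0.3]
gripper_width: 1.001
time: 2.1
tool_pos: [544.3, -65.2, 231.6]
ee_rot: [-179.9, -0.1, 21.5]
force: [0.4, 0.9, -0.5]
gripper_width: 1.001
t 2.1 pos [544.3 -65.2 231.6] rot [-1.799e+02 -1.000e-01  2.150e+01] F [ 0.4  0.9 -0.5] w 1.001
shift units [ 0.921 -0.769  1.023] turn units [-0.001 -0.001  0.101]
```

The overlays match well: the base outline, lip block, housing and pegs, and the medium head with the correct size, all lie on their edges within about 1 px.

```bash
python3 -m crank '[[[0.45,-0.38,0.4,0,0,0.05],[0.9,-0.76,0.8,0,0,0.1],[0.9,-0.76,1,0,0,0.1],[0.9,-0.76,1,0,0,0.1],[0.9,-0.76,1,0,0,0.1]]]'
python3 go.py 590.5 19.2 90 12.4
python3 - <<'E'
from plant import manip
from h import *
o={n:manip.camera(n) for n in("side","top")}
pickle.dump(o,open("c1.pkl","wb"))
cv2.imwrite("pics/s1.png",cv2.resize(o["side"]["img"][180:330,160:360],None,fx=3,fy=3))
cv2.imwrite("pics/t1.png",cv2.resize(o["top"]["img"][120:270,200:400],None,fx=3,fy=3))
E
```

```text
time: 2.52
tool_pos: [586.7, 14.2, 149.3]
ee_rot: [-179.9, 0.2, 12.4]
force: [-0.3, 0.3, -0.7]
gripper_width: 0.999
t 2.52 pos [586.7  14.2 149.3] rot [-179.9    0.2   12.4] F [-0.3  0.3 -0.7] w 0.999
shift units [ 0.063 -0.05   0.741] turn units [-0.001  0.002  0.001]
```

View pics/s1.png

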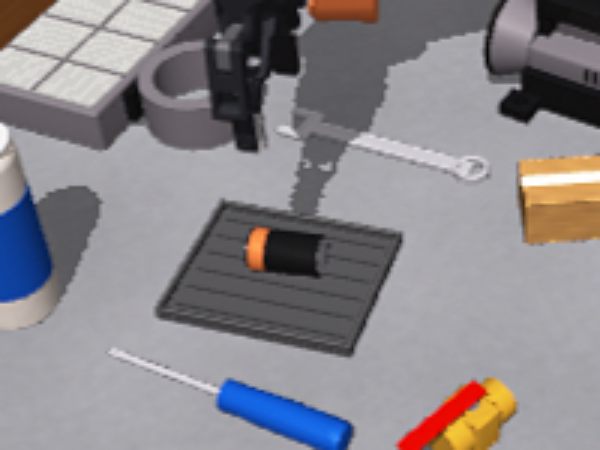

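View pics/t1.png

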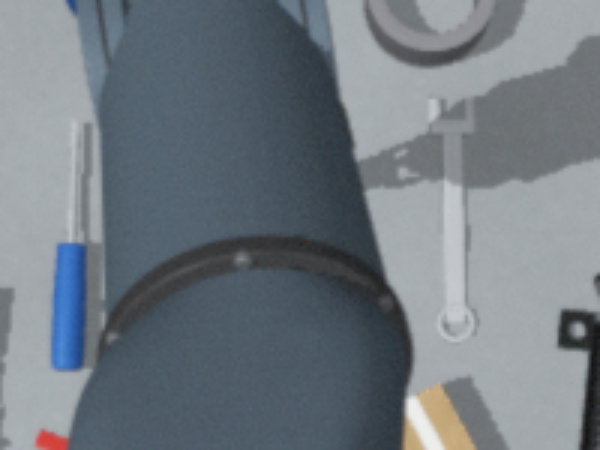

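```bash
python3 -m crank '[[[0.063,-0.05,0.3,0,0.002,0],[0.063,-0.05,0.75,0,0.002,0],[0.063,-0.05,0.94,0,0.002,0],[0.063,-0.05,0.94,0,0.002,0],[0.063,-0.05,0.94,0,0.002,0],[0.063,-0.05,0.94,0,0.002,0]]]' 0.3 60
python3 go.py 590.4 19.2 8 12.4
python3 - <<'E'
from plant import manip
from h import *
c=manip.camera("side")
s=manip.read_state(); print(proj(c,s["tool_pos"]), proj(c,np.array([[590.4,19.2,38.]])))
b=(205,190,305,300)
cv2.imwrite("pics/s2.png",cv2.resize(c["img"][b[1]:b[3],b[0]:b[2]],None,fx=5,fy=5))
E
```

```text
time: 3.12
tool_pos: [592.7, 16.3, 78.2]
ee_rot: [180.0, -0.3, 12.2]
force: [0.1, 0.1, 0.4]
gripper_width: 0.65
t 3.12 pos [592.7  16.3  78.2] rot [180.   -0.3  12.2] F [0.1 0.1 0.4] w 0.65
shift units [-0.026 -0.042  0.877] turn units [ 0.    -0.004 -0.003]
[[251.8166879  244.38588347]] [[254.0598653  257.98512983]]
```

View pics/s2.png

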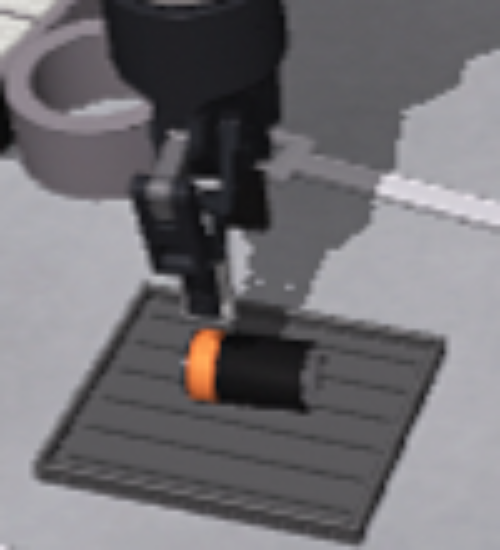

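```bash
python3 -m crank '[[[0,0,0,0,0,0],[0,0,0,0,0,0]]]'
python3 go.py 590.4 19.2 8 12.4
python3 - <<'E'
from plant import manip
from h import *
c=manip.camera("side")
s=manip.read_state(); M=R.from_euler('xyz',s["ee_rot"],degrees=True).as_matrix()
b=(205,190,305,300)
im=cv2.resize(c["img"][b[1]:b[3],b[0]:b[2]],None,fx=5,fy=5)
for k in(-27.5,27.5):
  for dx in(-11,11):
    p=s["tool_pos"]+M@[dx,k,-5]; q=(proj(c,p)[0]-b[:2]+.5)*5
    cv2.circle(im,tuple(int(v) for v in q),4,(0,255,0),-1); print(q)
cv2.imwrite("pics/s3.png",im)
E
```

```text
time: 3.33
tool_pos: [592.3, 17.2, 77.5]
ee_rot: [180.0, -0.3, 12.2]
force: [-0.5, -0.3, 0.8]
gripper_width: 0.647
t 3.33 pos [592.3  17.2  77.5] rot [180.   -0.3  12.2] F [-0.5 -0.3  0.8] w 0.647
shift units [-0.023 -0.03   0.869] turn units [ 0.    -0.003 -0.002]
[242.80769567 312.32735365]
[195.84178319 306.73321817]
[275.85092251 233.31740657]
[230.61514174 228.17153551]
```

View pics/s3.png

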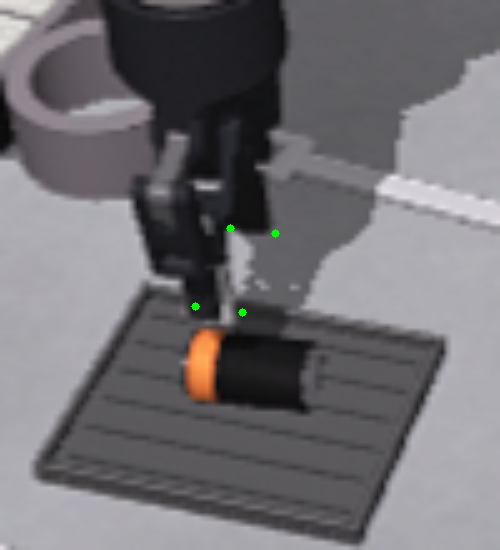

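```bash
python3 -m crank '[[[-0.02,-0.03,0.3,0,-0.003,0],[-0.02,-0.03,0.6,0,-0.003,0],[-0.02,-0.03,0.75,0,-0.003,0],[-0.02,-0.03,0.868,0,-0.003,0],[-0.02,-0.03,0.868,0,-0.003,0],[-0.02,-0.03,0.868,0,-0.003,0],[-0.02,-0.03,0.868,0,-0.003,0]]]'
python3 go.py 590.4 19.2 8 12.4
```

```text
time: 3.97
tool_pos: [590.4, 19.3, 7.6]
ee_rot: [180.0, 0.0, 12.2]
force: [-0.7, -0.6, 0.2]
gripper_width: 0.649
t 3.97 pos [590.4  19.3   7.6] rot [180.    0.   12.2] F [-0.7 -0.6  0.2] w 0.649
shift units [ 0.     0.002 -0.006] turn units [ 0.     0.    -0.002]
```

```bash
python3 -m crank '[[[0,0,0,0,0,0],[0,0,0,0,0,0],[0,0,0,0,0,0],[0,0,0,0,0,0],[0,0,0,0,0,0],[0,0,0,0,0,0],[0,0,0,0,0,0],[0,0,0,0,0,0]]]' -1 70
python3 -m crank '[[[0,0,-0.3,0,0,0],[0,0,-0.7,0,0,0],[0,0,-1,0,0,0],[0,0,-1,0,0,0],[0,0,-1,0,0,0],[0,0,-1,0,0,0]]]'
python3 go.py 460.6 285.7 100 -5.8
python3 - <<'E'
from plant import manip
from h import *
c=manip.camera("side"); b=(205,170,325,280)
cv2.imwrite("pics/s4.png",cv2.resize(c["img"][b[1]:b[3],b[0]:b[2]],None,fx=5,fy=5))
E
```

```text
time: 4.63
tool_pos: [590.3, 19.5, 7.9]
ee_rot: [180.0, -0.0, 12.2]
force: [-1.1, -0.7, 7.8]
gripper_width: 0.377
time: 5.13
tool_pos: [589.4, 19.3, 86.5]
ee_rot: [-180.0, 0.1, 12.2]
force: [-0.4, 0.6, -1.7]
gripper_width: 0.375
t 5.13 pos [589.4  19.3  86.5] rot [-1.80e+02  1.00e-01  1.22e+01] F [-0.4  0.6 -1.7] w 0.375
shift units [-0.868 -3.595 -0.167] turn units [0.    0.001 0.201]
```

View pics/s4.png

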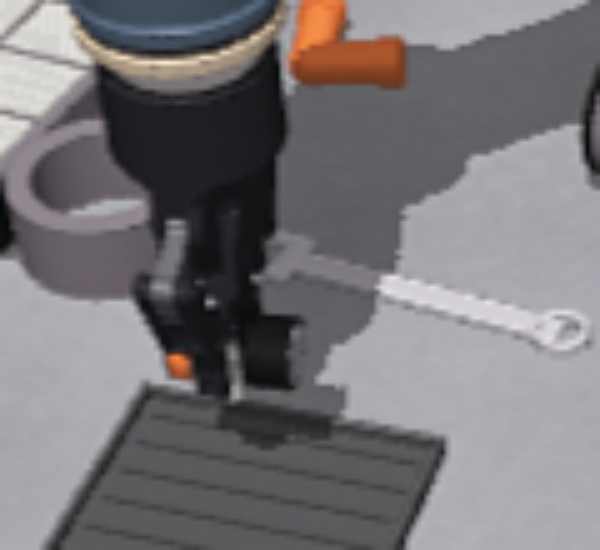

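```bash
python3 -m crank '[[[-0.1,-0.45,-0.15,0,0,0],[-0.2,-0.9,-0.3,0,0,0],[-0.2,-0.9,-0.3,0,0,0]]]'
python3 -m crank '[[[-0.1,-0.45,0,0,0,0],[-0.2,-0.9,0,0,0,0],[-0.2,-0.9,0,0,0,0]]]'
python3 -m crank '[[[-0.1,-0.45,0,0,0,0],[-0.2,-0.9,0,0,0,0],[-0.2,-0.9,0,0,0,0]]]'
python3 -m crank '[[[-0.15,-0.45,0,0,0,0.07],[-0.15,-0.85,0,0,0,0.14],[-0.15,-0.85,0,0,0,0.2],[-0.15,-0.85,0,0,0,0.2],[-0.15,-0.85,0,0,0,0.2],[-0.15,-0.85,0,0,0,0.2]]]'
python3 go.py 470.8 284.7 110 -5.8
```

```text
time: 5.43
tool_pos: [556.2, 94.5, 111.1]
ee_rot: [-179.7, 0.1, 12.7]
force: [0.6, 2.1, -1.8]
gripper_width: 0.372
time: 5.68
tool_pos: [524.1, 161.3, 109.6]
ee_rot: [-179.7, 0.3, 12.8]
force: [-0.4, 2.2, -1.3]
gripper_width: 0.377
time: 5.93
tool_pos: [493.0, 228.1, 109.7]
ee_rot: [-179.7, 0.2, 12.8]
force: [-0.1, 1.9, -1.6]
gripper_width: 0.371
time: 6.43
tool_pos: [471.1, 282.7, 110.2]
ee_rot: [179.9, 0.1, -5.6]
force: [0.3, -1.1, -1.5]
gripper_width: 0.374
t 6.43 pos [471.1 282.7 110.2] rot [ 1.799e+02  1.000e-01 -5.600e+00] F [ 0.3 -1.1 -1.5] w 0.374
shift units [-0.006 -0.024  0.002] turn units [0.001 0.001 0.002]
```

```bash
python3 -m crank '[[[-0.006,-0.024,0.2,0,0,0],[-0.006,-0.024,0.5,0,0,0],[-0.006,-0.024,0.5,0,0,0],[-0.006,-0.024,0.5,0,0,0],[-0.006,-0.024,0.5,0,0,0]]]'
python3 go.py 470.8 284.7 70 -5.8
python3 - <<'E'
from plant import manip
from h import *
o={}
for n,b in(("side",(180,290,320,425)),("top",(120,190,240,300))):
    c=manip.camera(n); o[n]={"cam":c,"cell":manip.silhouettes("cell",c)}
    for q in o[n]["cell"]: print(n,q["confidence"],q["position"],q["pixels"].sum())
    cv2.imwrite(f"pics/{n}5.png",cv2.resize(c["img"][b[1]:b[3],b[0]:b[2]],None,fx=4,fy=4,interpolation=cv2.INTER_CUBIC))
pickle.dump(o,open("obs5.pkl","wb"))
E
```

```text
time: 6.85
tool_pos: [471.2, 285.4, 71.4]
ee_rot: [180.0, 0.1, -5.8]
force: [0.4, -0.1, -1.9]
gripper_width: 0.373
t 6.85 pos [471.2 285.4  71.4] rot [ 1.8e+02  1.0e-01 -5.8e+00] F [ 0.4 -0.1 -1.9] w 0.373
shift units [-0.004  0.009  0.017] turn units [0.    0.001 0.   ]
side 0.57 [245.5, 357.5] 399
side 0.32 [254.3, 381.9] 3879
top 0.73 [160.6, 248.1] 114
```

View pics/side5.png

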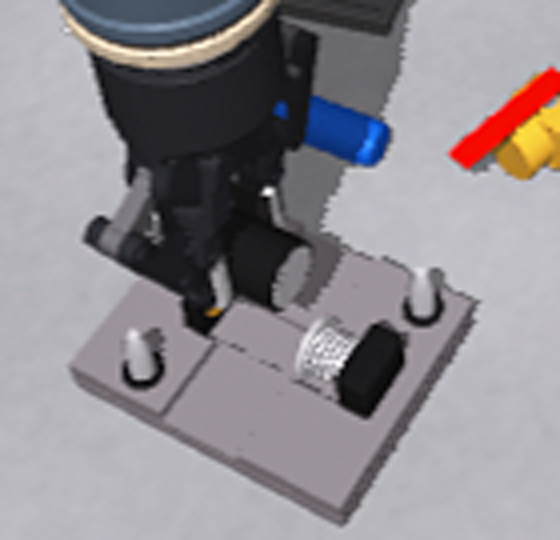

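View pics/top5.png

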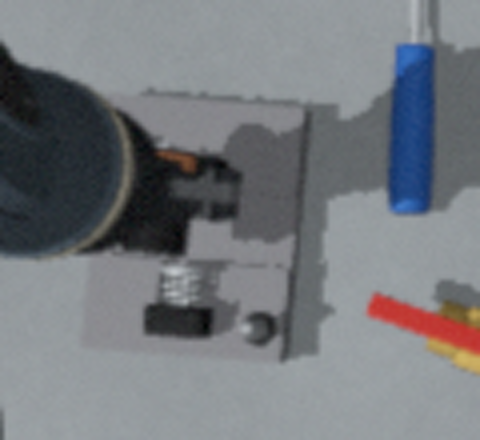

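```bash
cat > ov.py <<'E'
from h import *
def ov(cam,items,b,f,name):
    im=cv2.resize(cam["img"][b[1]:b[3],b[0]:b[2]],None,fx=f,fy=f,interpolation=cv2.INTER_CUBIC)
    for parts,p,col in items:
        M=T(p)
        for q in parts:
            w=(proj(cam,q@M[:3,:3].T+M[:3,3])-[b[0],b[1]]+.5)*f-.5
            cv2.polylines(im,[np.round(cv2.convexHull(w.astype(np.float32))).astype(int)],True,col,1)
    cv2.imwrite(name,im)
E
python3 - <<'E'
from ov import *
o=pickle.load(open("obs5.pkl","rb"))
ce=[cyl((-30.75,0,0),(-30.7,0,0),17,17,'x'),cyl((-30.75,0,0),(26.75,0,0),17,17,'x'),cyl((19,0,0),(26.75,0,0),17,17,'x'),cyl((26.75,0,0),(30.75,0,0),5,5,'x')]
it=[(BASE,[460.9,285.7,0,-5.8],(0,255,0)),(ce,[471.2,285.4,84.5,-5.8],(0,0,255))]
ov(o["side"]["cam"],it,(195,300,300,400),7,"pics/side6.png")
ov(o["top"]["cam"],it,(130,205,210,285),7,"pics/top6.png")
E
```

```text
(no output)
```

View pics/side6.png

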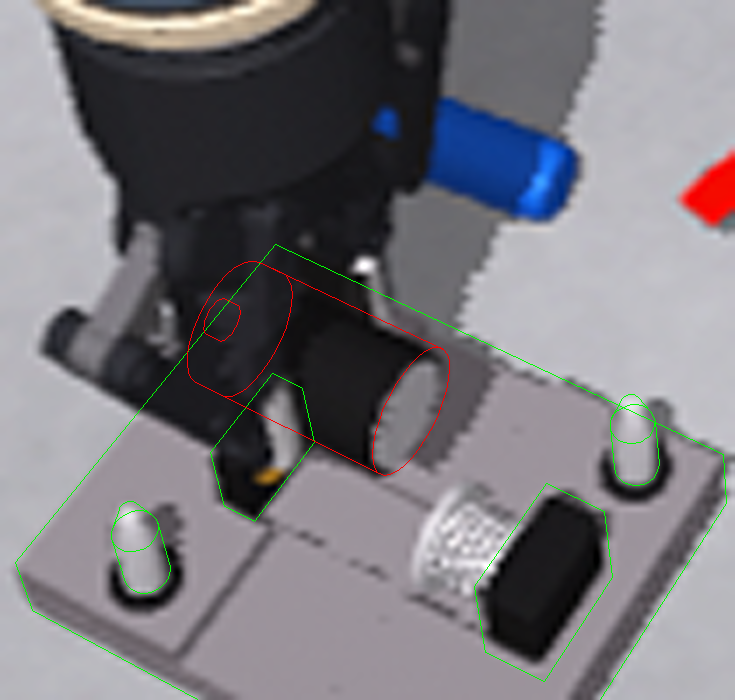

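View pics/top6.png

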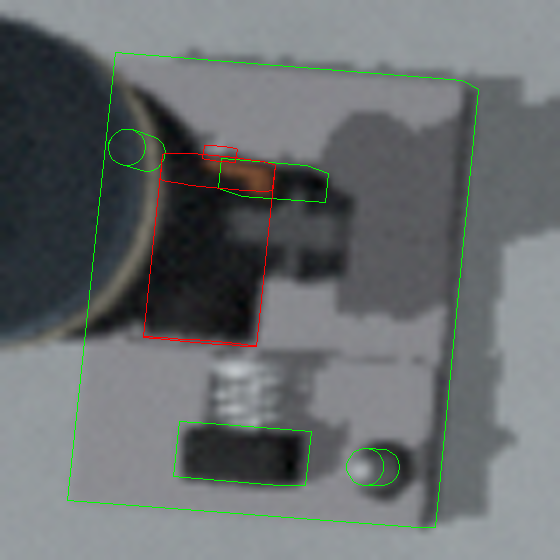

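```bash
python3 -m crank '[[[-0.004,0.009,0.2,0,0,0],[-0.004,0.009,0.45,0,0,0],[-0.004,0.009,0.45,0,0,0],[-0.004,0.009,0.45,0,0,0],[-0.004,0.009,0.45,0,0,0],[-0.004,0.009,0.45,0,0,0]]]' - 100
python3 go.py 455.2 286.27 35 -5.8
```

```text
time: 7.55
tool_pos: [470.7, 285.5, 35.4]
ee_rot: [-180.0, 0.0, -5.8]
force: [-0.0, -0.2, -2.0]
gripper_width: 0.363
t 7.55 pos [470.7 285.5  35.4] rot [-180.     0.    -5.8] F [-0.  -0.2 -2. ] w 0.363
shift units [-0.194  0.01   0.005] turn units [-0.  0.  0.]
```

```bash
python3 -m crank '[[[-0.04,0.01,0.004,0,0,0],[-0.08,0.01,0.004,0,0,0],[-0.12,0.01,0.004,0,0,0],[-0.16,0.01,0.004,0,0,0],[-0.195,0.01,0.004,0,0,0],[-0.195,0.01,0.004,0,0,0],[-0.195,0.01,0.004,0,0,0],[-0.195,0.01,0.004,0,0,0]]]'
python3 go.py 455.2 286.27 18.5 -5.8
python3 - <<'E'
from plant import manip
from ov import *
c=manip.camera("side"); 
ce=[cyl((-30.75,0,0),(-30.7,0,0),17,17,'x'),cyl((-30.75,0,0),(26.75,0,0),17,17,'x'),cyl((26.75,0,0),(30.75,0,0),5,5,'x')]
p=manip.read_state()["tool_pos"]
ov(c,[(BASE,[460.9,285.7,0,-5.8],(0,255,0)),(ce,[p[0],p[1],p[2]+13,-5.8],(0,0,255))],(195,300,300,400),7,"pics/side7.png")
E
```

```text
time: 8.22
tool_pos: [456.5, 286.1, 35.1]
ee_rot: [-180.0, -0.1, -5.8]
force: [7.3, -2.3, -0.5]
gripper_width: 0.369
t 8.22 pos [456.5 286.1  35.1] rot [-1.8e+02 -1.0e-01 -5.8e+00] F [ 7.3 -2.3 -0.5] w 0.369
shift units [-0.016  0.     0.207] turn units [-0.    -0.001 -0.   ]
```

View pics/side7.png

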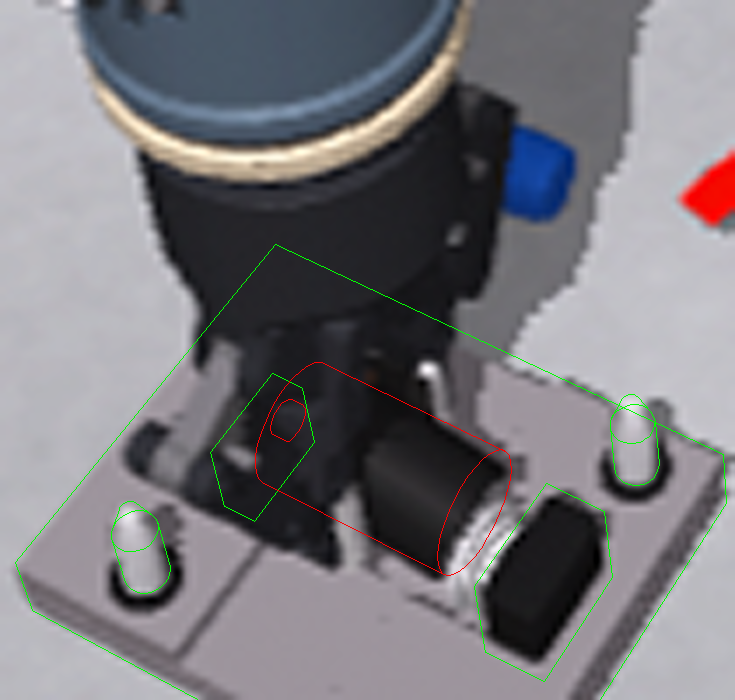

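```bash
python3 -m crank '[[[-0.03,0,0,0,0,0],[-0.03,0,0.03,0,0,0],[-0.03,0,0.06,0,0,0],[-0.03,0,0.09,0,0,0],[-0.03,0,0.12,0,0,0],[-0.03,0,0.12,0,0,0],[-0.03,0,0.12,0,0,0]]]'
python3 go.py 454.7 286.3 18 -5.8
```

```text
time: 8.85
tool_pos: [455.6, 287.2, 26.2]
ee_rot: [-179.8, -0.3, -5.8]
force: [9.6, -1.1, 5.3]
gripper_width: 0.367
t 8.85 pos [455.6 287.2  26.2] rot [-179.8   -0.3   -5.8] F [ 9.6 -1.1  5.3] w 0.367
shift units [-0.011  0.013  0.102] turn units [-0.002 -0.003 -0.   ]
```

```bash
python3 -m crank '[[[-0.01,0.012,0.02,0,0,0],[-0.01,0.012,0.04,0,0,0],[-0.01,0.012,0.06,0,0,0],[-0.01,0.012,0.06,0,0,0],[-0.01,0.012,0.06,0,0,0]]]'
python3 go.py 454.7 286.3 18 -5.8
```

```text
time: 9.27
tool_pos: [455.2, 286.7, 21.7]
ee_rot: [-179.8, -0.3, -5.8]
force: [11.4, -0.4, 5.8]
gripper_width: 0.361
t 9.27 pos [455.2 286.7  21.7] rot [-179.8   -0.3   -5.8] F [11.4 -0.4  5.8] w 0.361
shift units [-0.007  0.005  0.046] turn units [-0.002 -0.003 -0.   ]
```

```bash
python3 -m crank '[[[0.01,0.003,0.02,0,0,0],[0.01,0.003,0.035,0,0,0],[0.01,0.003,0.035,0,0,0],[0.01,0.003,0.035,0,0,0]]]'
python3 go.py 454.7 286.3 18 -5.8
python3 - <<'E'
from plant import manip
from ov import *
ce=[cyl((-30.75,0,0),(-30.7,0,0),17,17,'x'),cyl((-30.75,0,0),(26.75,0,0),17,17,'x'),cyl((26.75,0,0),(30.75,0,0),5,5,'x')]
p=manip.read_state()["tool_pos"]
it=[(BASE,[460.9,285.7,0,-5.8],(0,255,0)),(ce,[p[0],p[1],p[2]+13,-5.8],(0,0,255))]
c=manip.camera("side");ov(c,it,(195,300,300,400),7,"pics/side8.png")
c=manip.camera("top");ov(c,it,(130,205,210,285),7,"pics/top8.png")
E
```

```text
time: 9.6
tool_pos: [456.3, 286.4, 19.3]
ee_rot: [-179.8, -0.3, -5.8]
force: [9.4, -1.0, 12.5]
gripper_width: 0.367
t 9.6 pos [456.3 286.4  19.3] rot [-179.8   -0.3   -5.8] F [ 9.4 -1.  12.5] w 0.367
shift units [-0.019  0.004  0.016] turn units [-0.003 -0.004 -0.   ]
```

View pics/side8.png

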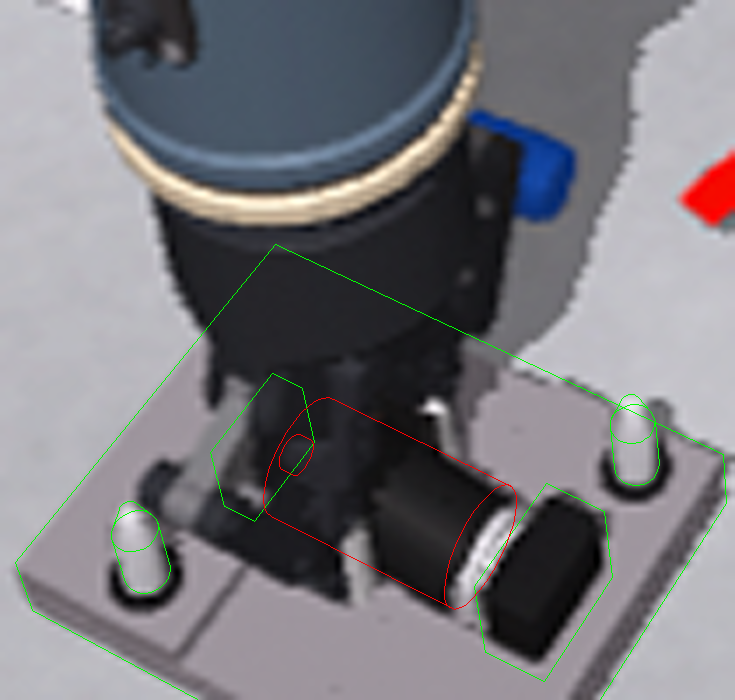

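View pics/top8.png

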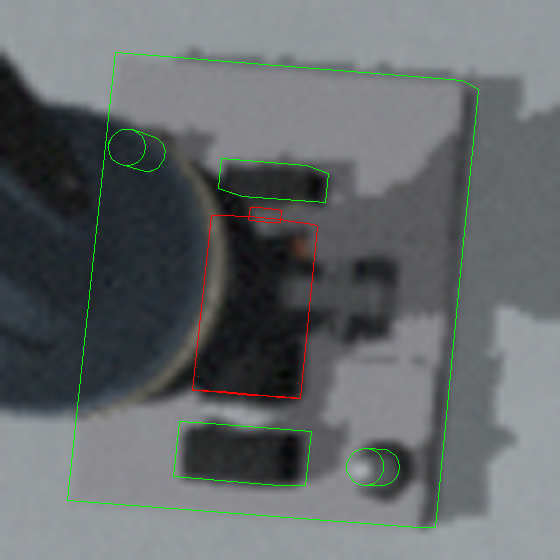

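```bash
python3 -m crank '[[[0,0,0.01,0,0,0],[0,0,0.02,0,0,0],[0,0,0.02,0,0,0],[0,0,0.02,0,0,0]]]'
python3 go.py 458 286 18 -5.8
```

```text
time: 10.03
tool_pos: [456.7, 286.4, 18.5]
ee_rot: [-179.7, -0.4, -5.9]
force: [9.5, -3.5, 23.5]
gripper_width: 0.368
t 10.03 pos [456.7 286.4  18.5] rot [-179.7   -0.4   -5.9] F [ 9.5 -3.5 23.5] w 0.368
shift units [0.017 0.004 0.007] turn units [-0.003 -0.004 -0.001]
```

```bash
python3 -m crank '[[[0.02,0,-0.004,0,0,0],[0.04,0,-0.004,0,0,0],[0.05,0,-0.004,0,0,0],[0.05,0,-0.004,0,0,0],[0.05,0,-0.004,0,0,0]]]'
python3 go.py 461.2 285.7 18 -5.8
```

```text
time: 10.45
tool_pos: [457.2, 286.4, 18.1]
ee_rot: [-179.8, -0.1, -5.8]
force: [1.6, 0.5, 23.3]
gripper_width: 0.368
t 10.45 pos [457.2 286.4  18.1] rot [-1.798e+02 -1.000e-01 -5.800e+00] F [ 1.6  0.5 23.3] w 0.368
shift units [0.05  0.003 0.001] turn units [-0.002 -0.001  0.001]
```

```bash
python3 -m crank '[[[0,0,-0.01,0,0,0],[0,0,-0.015,0,0,0],[0,0,-0.015,0,0,0],[0,0,-0.015,0,0,0]]]'
python3 go.py 461.2 285.7 18 -5.8
python3 - <<'E'
from plant import manip
from ov import *
c=manip.camera("side"); 
ce=[cyl((-30.75,0,0),(-30.7,0,0),17,17,'x'),cyl((-30.75,0,0),(26.75,0,0),17,17,'x'),cyl((26.75,0,0),(30.75,0,0),5,5,'x')]
p=manip.read_state()["tool_pos"]
ov(c,[(ce,[p[0],p[1],31,-5.8],(0,0,255))],(215,320,300,400),9,"pics/side9.png")
E
```

```text
time: 10.78
tool_pos: [457.8, 286.2, 18.9]
ee_rot: [-179.8, -0.1, -5.8]
force: [2.9, 1.2, 13.4]
gripper_width: 0.364
t 10.78 pos [457.8 286.2  18.9] rot [-1.798e+02 -1.000e-01 -5.800e+00] F [ 2.9  1.2 13.4] w 0.364
shift units [0.043 0.002 0.011] turn units [-0.002 -0.001  0.   ]
```

View pics/side9.png

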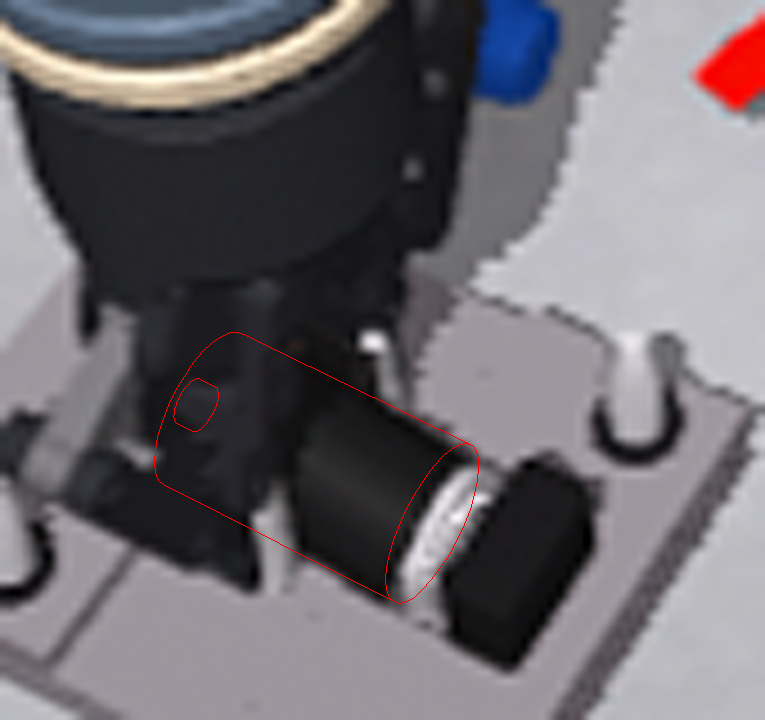

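```bash
python3 -m crank '[[[0.01,0,-0.008,0,0,0],[0.02,0,-0.008,0,0,0],[0.02,0,-0.008,0,0,0],[0.02,0,-0.008,0,0,0],[0.02,0,-0.008,0,0,0]]]'
python3 go.py 461.2 285.7 18 -5.8
```

```text
time: 11.25
tool_pos: [459.8, 286.0, 19.3]
ee_rot: [-179.8, -0.2, -5.8]
force: [4.7, 0.1, 9.8]
gripper_width: 0.366
t 11.25 pos [459.8 286.   19.3] rot [-179.8   -0.2   -5.8] F [4.7 0.1 9.8] w 0.366
shift units [0.018 0.002 0.017] turn units [-0.002 -0.002  0.   ]
```

```bash
python3 -m crank '[[[0.01,0,0,0,0,0],[0.02,0,0,0,0,0],[0.02,0,0,0,0,0],[0.02,0,0,0,0,0],[0.02,0,0,0,0,0]]]'
python3 go.py 461.2 285.7 18 -5.8
```

```text
time: 11.67
tool_pos: [460.7, 285.9, 19.2]
ee_rot: [-179.9, -0.1, -5.8]
force: [3.3, 1.2, 11.8]
gripper_width: 0.368
t 11.67 pos [460.7 285.9  19.2] rot [-1.799e+02 -1.000e-01 -5.800e+00] F [ 3.3  1.2 11.8] w 0.368
shift units [0.006 0.002 0.015] turn units [-0.002 -0.001  0.   ]
```

```bash
python3 -m crank '[[[0,0,0,0,0,0],[0,0,0,0,0,0],[0,0,0,0,0,0],[0,0,0,0,0,0],[0,0,0,0,0,0]]]' 0.2
python3 -m crank '[[[0,0,-0.2,0,0,0],[0,0,-0.6,0,0,0],[0,0,-1,0,0,0],[0,0,-1,0,0,0]]]'
python3 -m crank '[[[0.3,0.45,-0.5,0,0,0],[0.6,0.9,-0.9,0,0,0],[0.6,0.9,-0.9,0,0,0],[0.6,0.9,-0.9,0,0,0]]]'
python3 - <<'E'
from plant import manip
from ov import *
ce=[cyl((-30.75,0,0),(-30.7,0,0),17,17,'x'),cyl((-30.75,0,0),(26.75,0,0),17,17,'x'),cyl((19,0,0),(26.75,0,0),17,17,'x'),cyl((26.75,0,0),(30.75,0,0),5,5,'x')]
it=[(ce,[460.9+.3,285.7,31,-5.8],(0,0,255))]
o={}
for n in("side","top"):
    c=manip.camera(n);o[n]=c;ov(c,it,(215,320,300,400) if n=="side" else (130,205,210,285),8,f"pics/{n}10.png")
    for q in manip.silhouettes("cell",c): print(n,q["confidence"],q["position"])
pickle.dump(o,open("c10.pkl","wb"))
E
```

```text
time: 12.08
tool_pos: [458.8, 284.4, 17.6]
ee_rot: [179.9, 0.1, -5.7]
force: [-0.1, 0.3, 0.5]
gripper_width: 0.601
time: 12.42
tool_pos: [461.5, 285.9, 102.6]
ee_rot: [-179.8, -0.2, -5.8]
force: [1.2, 0.6, 0.3]
gripper_width: 0.6
time: 12.75
tool_pos: [504.0, 203.2, 173.3]
ee_rot: [-180.0, -0.3, -6.2]
force: [0.6, 0.8, -1.4]
gripper_width: 0.602
side 0.97 [244.4, 368.5]
top 0.68 [165.4, 245.9]
```

View pics/side10.png

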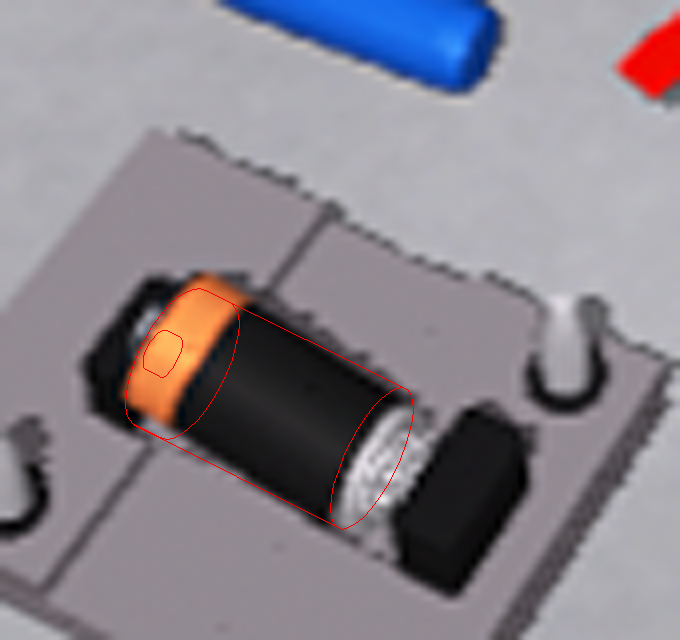

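View pics/top10.png

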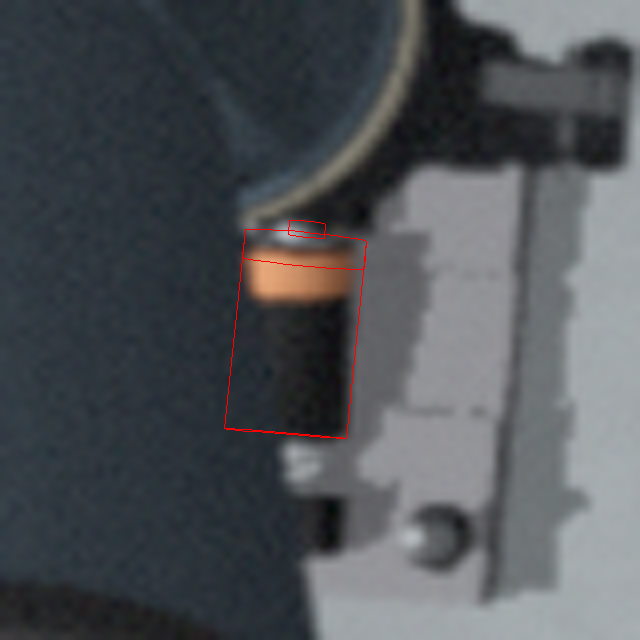

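```bash
python3 -m crank '[[[0,0.5,0,0,0,0],[0,1,0,0,0,0],[0,1,0,0,0,0],[0,1,0,0,0,0]]]' 1
python3 -m crank '[[[0,0.5,0,0,0,0],[0,1,0,0,0,0],[0,1,0,0,0,0],[0,1,0,0,0,0]]]'
python3 - <<'E'
from plant import manip
from ov import *
o={}
for n in("side","top"):
    c=manip.camera(n);o[n]={"cam":c,"cell":manip.silhouettes("cell",c)}
    b=(220,345,275,395) if n=="side" else (145,215,195,280)
    cv2.imwrite(f"pics/{n}11.png",cv2.resize(c["img"][b[1]:b[3],b[0]:b[2]],None,fx=12 if n=="side" else 9,fy=12 if n=="side" else 9,interpolation=cv2.INTER_CUBIC))
    for q in o[n]["cell"]: print(n,q["confidence"],q["position"],q["pixels"].sum())
pickle.dump(o,open("obs11.pkl","wb"))
E
```

```text
time: 13.28
tool_pos: [490.9, 127.2, 168.9]
ee_rot: [179.9, 0.2, -5.9]
force: [0.5, -0.0, 0.2]
gripper_width: 0.997
time: 13.62
tool_pos: [483.5, 48.4, 169.3]
ee_rot: [180.0, 0.2, -5.9]
force: [0.6, 0.2, -0.2]
gripper_width: 1.002
side 0.84 [247.6, 369.5] 624
side 0.7 [248.8, 378.7] 4427
top 0.93 [164.9, 247.9] 372
```

View pics/side11.png

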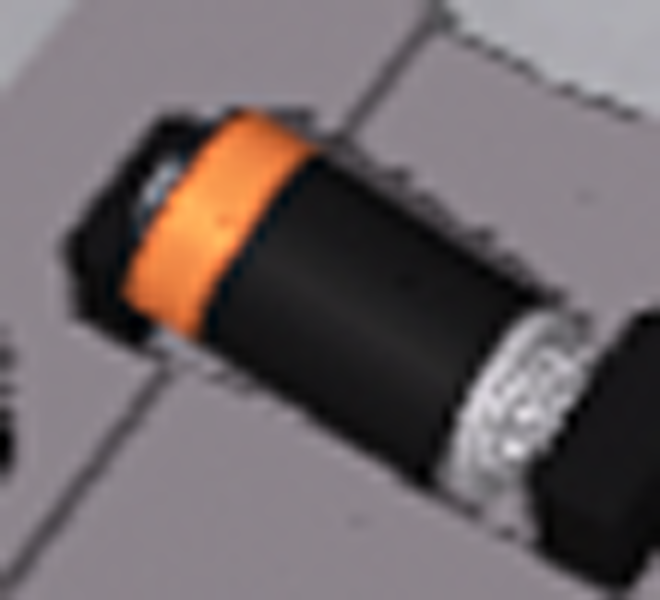

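View pics/top11.png

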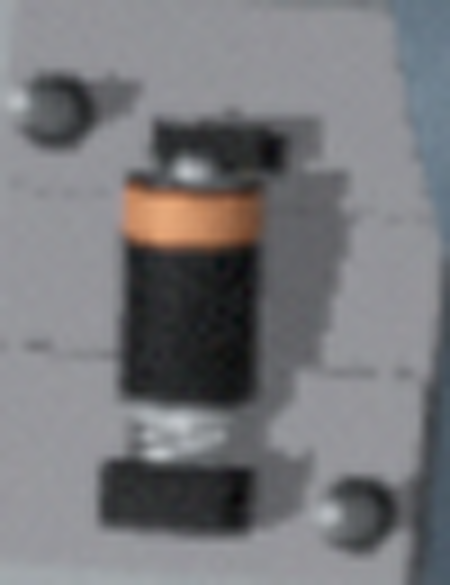

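Run:
```python
from h import *
import h
o=pickle.load(open("obs11.pkl","rb"))
# pose params: x,y,z,yaw,pitch(button up +)
def T5(p):
    M=np.eye(4); M[:3,:3]=(R.from_euler('z',p[3],degrees=True)*R.from_euler('y',-(p[4] if len(p)>4 else 0),degrees=True)).as_matrix(); M[:3,3]=p[:3]; return M
h.T=T5
obs=[(o[n]["cam"],o[n]["cell"][0]["pixels"]) for n in("side","top")]
for p0,fr in(([461,285.7,34,-5.8,10],(0,2,4)),([461,285.7,34,-5.8,10],(0,1,2,4)),([461,285.7,31,-5.8,0],(0,1,2,4)),([461,285.7,33,-5.8,10],(0,1,2,3,4))):
    p,e=fit(CELL,obs,p0,fr); M=T5(p); b=T5([460.9,285.7,0,-5.8])
    print(np.round(p,1),round(e,3),"button",np.round((np.linalg.inv(b)@M@[30.75,0,0,1])[:3],1),"flat",np.round((np.linalg.inv(b)@M@[-30.75,0,0,1])[:3],1))
def r(p): return fit
```

```text
[462.7 285.7  34.   -5.8  13.9] 0.172 button [31.7  0.2 41.4] flat [-28.1   0.2  26.7]
[462.3 286.6  34.7  -5.8  18.1] 0.159 button [30.6  1.  44.2] flat [-27.9   1.   25.1]
[462.6 286.5  34.9  -5.8  18. ] 0.159 button [30.9  1.  44.4] flat [-27.6   1.   25.4]
[462.2 286.9  35.4  -3.9  17.4] 0.158 button [30.5  2.3 44.6] flat [-28.2   0.3  26.2]
```

```bash
python3 -m crank '[[[0,-0.5,0,0,0,0],[0,-1,0,0,0,0],[0,-1,0,0,0,0]]]' 0.2 120
python3 -m crank '[[[0,-0.5,0,0,0,0],[0,-1,0,0,0,0],[0,-1,0,0,0,0]]]'
python3 go.py 452.9 286.5 110 -5.8 -13.5
```

```text
time: 14.07
tool_pos: [492.2, 138.8, 169.7]
ee_rot: [-179.7, 0.1, -5.1]
force: [0.1, 1.1, 0.2]
gripper_width: 0.609
time: 14.32
tool_pos: [499.2, 218.9, 169.5]
ee_rot: [-179.7, 0.1, -5.1]
force: [-0.2, 0.3, 0.3]
gripper_width: 0.599
t 14.32 pos [499.2 218.9 169.5] rot [-1.797e+02  1.000e-01 -5.100e+00] F [-0.2  0.3  0.3] w 0.599
shift units [-0.651 -0.786  0.749] turn units [-0.004  0.151  0.007]
```

```bash
python3 -m crank '[[[-0.32,-0.4,0.3,0,0.07,0],[-0.65,-0.75,0.6,0,0.15,0],[-0.65,-0.75,0.75,0,0.15,0],[-0.65,-0.75,0.75,0,0.15,0],[-0.65,-0.75,0.75,0,0.15,0],[-0.65,-0.75,0.75,0,0.15,0]]]'
python3 go.py 452.9 286.5 74.5 -5.8 -13.5
```

```text
time: 14.82
tool_pos: [453.5, 274.1, 109.7]
ee_rot: [179.9, -13.4, -5.5]
force: [0.8, 0.3, 0.6]
gripper_width: 0.597
t 14.82 pos [453.5 274.1 109.7] rot [179.9 -13.4  -5.5] F [0.8 0.3 0.6] w 0.597
shift units [-0.123 -0.154  0.422] turn units [0.    0.002 0.003]
```

```bash
python3 -m crank '[[[-0.12,-0.154,0.2,0,0,0.003],[-0.12,-0.154,0.42,0,0,0.003],[-0.12,-0.154,0.42,0,0,0.003],[-0.12,-0.154,0.42,0,0,0.003],[-0.12,-0.154,0.42,0,0,0.003]]]'
python3 go.py 464.6 285.4 25.9 -5.8 -13.5
```

```text
time: 15.23
tool_pos: [455.1, 284.3, 75.8]
ee_rot: [-180.0, -13.4, -6.2]
force: [-0.3, 0.1, 0.7]
gripper_width: 0.6
t 15.23 pos [455.1 284.3  75.8] rot [-180.   -13.4   -6.2] F [-0.3  0.1  0.7] w 0.6
shift units [-0.031 -0.026  0.634] turn units [ 0.     0.001 -0.004]
```

```bash
python3 -m crank '[[[-0.03,-0.02,0.2,0,0,-0.003],[-0.03,-0.02,0.4,0,0,-0.003],[-0.03,-0.02,0.5,0,0,-0.003],[-0.03,-0.02,0.63,0,0,-0.003],[-0.03,-0.02,0.63,0,0,-0.003],[-0.03,-0.02,0.63,0,0,-0.003],[-0.03,-0.02,0.63,0,0,-0.003]]]'
python3 go.py 464.6 285.4 25.9 -5.8 -13.5
python3 - <<'E'
from plant import manip
from ov import *
c=manip.camera("side"); ov(c,[],(200,320,300,400),8,"pics/side12.png")
c=manip.camera("top"); ov(c,[],(130,205,210,285),7,"pics/top12.png")
E
```

```text
time: 15.82
tool_pos: [463.5, 286.0, 25.9]
ee_rot: [180.0, -13.4, -5.8]
force: [-0.4, 0.1, -0.1]
gripper_width: 0.598
t 15.82 pos [463.5 286.   25.9] rot [180.  -13.4  -5.8] F [-0.4  0.1 -0.1] w 0.598
shift units [0.014 0.006 0.003] turn units [0.    0.001 0.   ]
```

View pics/side12.png

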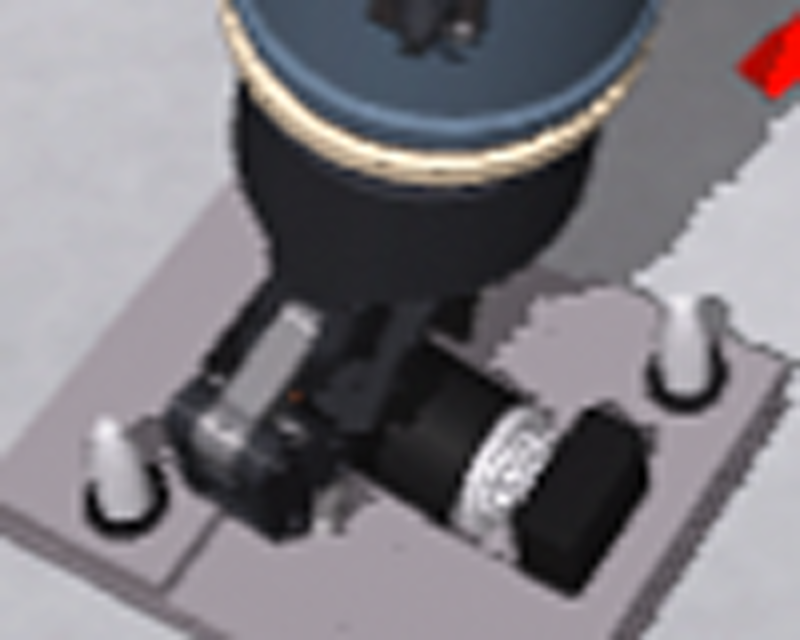

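View pics/top12.png

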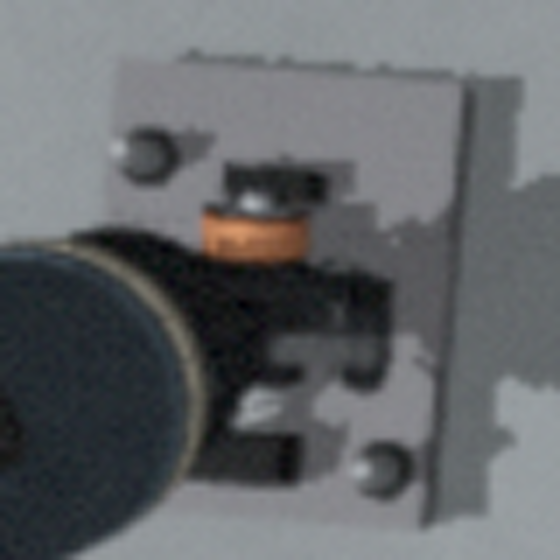

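```bash
python3 -m crank '[[[0.01,0.006,0.003,0,0,0],[0.01,0.006,0.003,0,0,0],[0.01,0.006,0.003,0,0,0],[0.01,0.006,0.003,0,0,0],[0.01,0.006,0.003,0,0,0],[0.01,0.006,0.003,0,0,0],[0.01,0.006,0.003,0,0,0]]]' -1 120
python3 go.py 458.7 285.9 25.9 -5.8 -13.5
```

```text
time: 16.5
tool_pos: [464.3, 285.7, 25.9]
ee_rot: [-180.0, -13.4, -5.7]
force: [-1.3, -0.1, 6.6]
gripper_width: 0.359
t 16.5 pos [464.3 285.7  25.9] rot [-180.   -13.4   -5.7] F [-1.3 -0.1  6.6] w 0.359
shift units [-0.068  0.004 -0.016] turn units [-0.     0.001  0.001]
```

```bash
python3 -m crank '[[[-0.02,0,-0.01,0,0,0],[-0.045,0,-0.02,0,0,0],[-0.075,0,-0.03,0,0,0],[-0.075,0,-0.03,0,0,0],[-0.075,0,-0.03,0,0,0]]]'
python3 go.py 458.7 285.9 25.9 -5.8 -13.5
```

```text
time: 16.92
tool_pos: [459.8, 286.2, 26.9]
ee_rot: [-179.9, -13.6, -5.8]
force: [9.3, -1.5, -4.2]
gripper_width: 0.361
t 16.92 pos [459.8 286.2  26.9] rot [-179.9  -13.6   -5.8] F [ 9.3 -1.5 -4.2] w 0.361
shift units [-0.015  0.006  0.009] turn units [-0.001 -0.001 -0.   ]
```

```bash
python3 -m crank '[[[-0.02,0.005,0.01,0,0,0],[-0.03,0.005,0.02,0,-0.02,0],[-0.038,0.005,0.03,0,-0.05,0],[-0.046,0.005,0.045,0,-0.08,0],[-0.046,0.005,0.045,0,-0.08,0],[-0.046,0.005,0.045,0,-0.08,0]]]'
python3 go.py 455.9 286.2 19 -5.8 0
python3 - <<'E'
from plant import manip
from ov import *
c=manip.camera("top"); ov(c,[],(130,205,210,285),7,"pics/top13.png")
c=manip.camera("side"); ov(c,[],(200,320,300,400),8,"pics/side13.png")
E
```

```text
time: 17.42
tool_pos: [458.4, 285.6, 22.7]
ee_rot: [-179.9, -6.4, -6.0]
force: [7.3, -1.3, 1.5]
gripper_width: 0.356
t 17.42 pos [458.4 285.6  22.7] rot [-179.9   -6.4   -6. ] F [ 7.3 -1.3  1.5] w 0.356
shift units [-0.037 -0.004  0.043] turn units [-0.001 -0.071 -0.002]
```

View pics/top13.png

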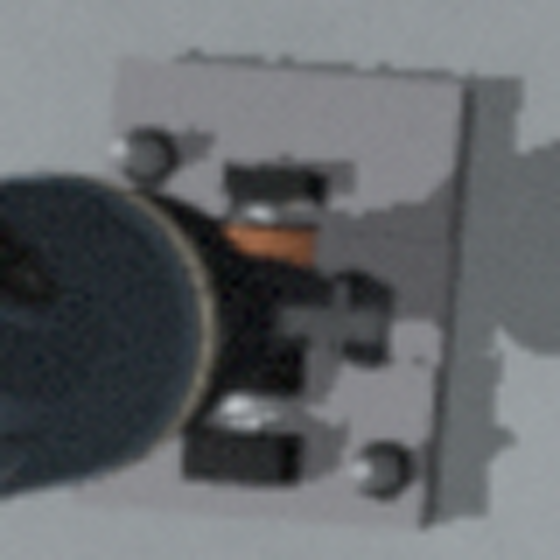

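View pics/side13.png

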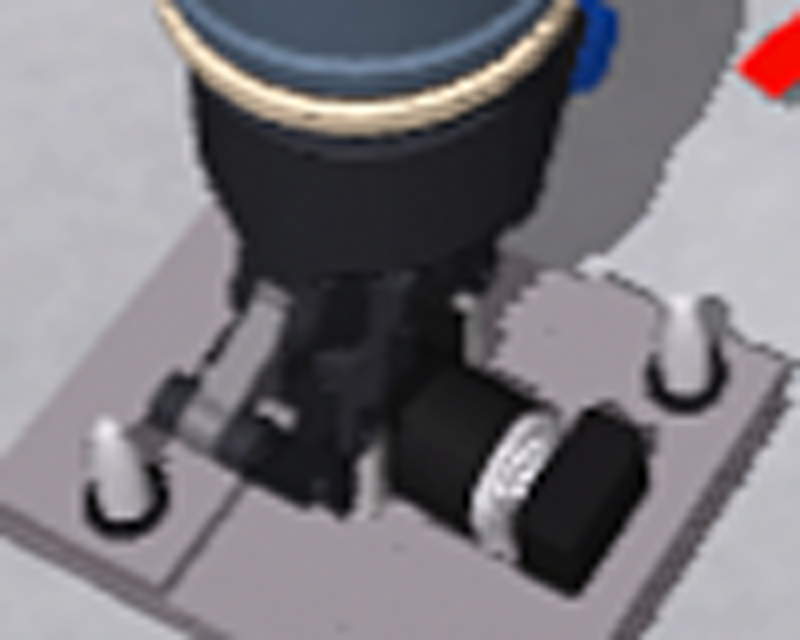

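```bash
python3 -m crank '[[[-0.04,0,0,0,0,0],[-0.045,0,0.01,0,-0.02,0],[-0.05,0,0.02,0,-0.04,0],[-0.055,0,0.035,0,-0.07,0],[-0.055,0,0.045,0,-0.08,0],[-0.055,0,0.05,0,-0.08,0],[-0.055,0,0.05,0,-0.08,0],[-0.055,0,0.05,0,-0.08,0]]]'
python3 go.py 455.9 286.2 19 -5.8 0
python3 - <<'E'
from plant import manip
from ov import *
c=manip.camera("top"); ov(c,[],(130,205,210,285),7,"pics/top14.png")
c=manip.camera("side"); ov(c,[],(200,320,300,400),8,"pics/side14.png")
E
```

```text
time: 18.18
tool_pos: [455.2, 286.4, 18.6]
ee_rot: [-179.9, 0.6, -5.9]
force: [10.3, -3.2, 4.3]
gripper_width: 0.357
t 18.18 pos [455.2 286.4  18.6] rot [-179.9    0.6   -5.9] F [10.3 -3.2  4.3] w 0.357
shift units [ 0.009  0.001 -0.005] turn units [-0.001  0.007 -0.001]
```

View pics/top14.png

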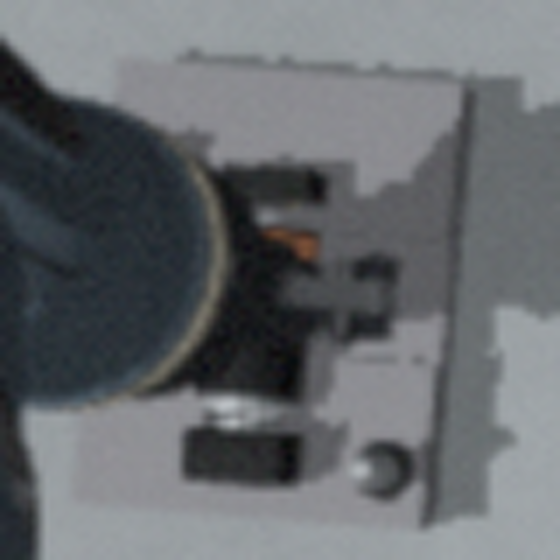

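View pics/side14.png

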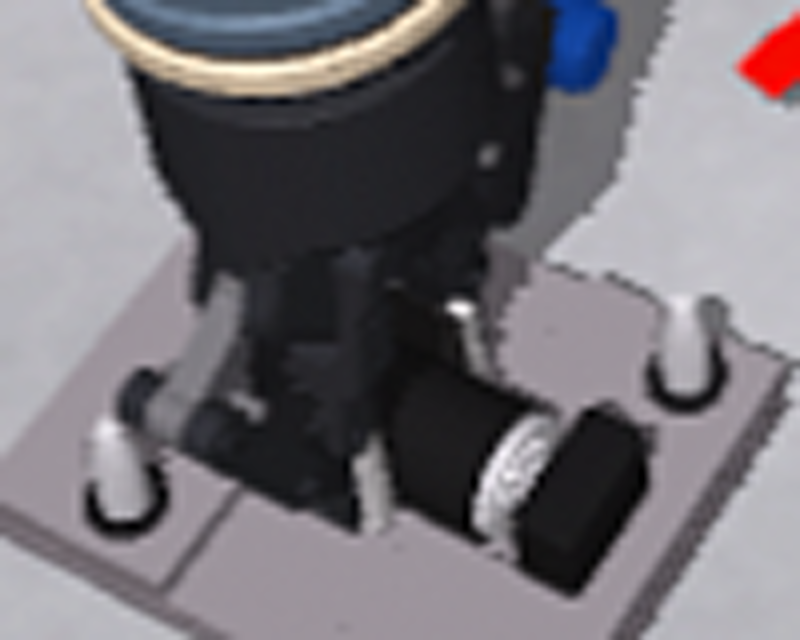

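```bash
python3 -m crank '[[[0,0,0.005,0,-0.015,0],[0,0,0.015,0,-0.03,0],[0,0,0.015,0,-0.03,0],[0,0,0.015,0,-0.03,0]]]'
python3 go.py 461.2 285.7 19 -5.8 0
```

```text
time: 18.62
tool_pos: [454.3, 286.7, 18.5]
ee_rot: [-179.9, 3.4, -5.8]
force: [3.0, -4.0, 23.9]
gripper_width: 0.359
t 18.62 pos [454.3 286.7  18.5] rot [-179.9    3.4   -5.8] F [ 3.  -4.  23.9] w 0.359
shift units [ 0.087  0.003 -0.011] turn units [-0.001  0.038 -0.001]
```

```bash
python3 -m crank '[[[0.02,0,-0.008,0,0,0],[0.04,0,-0.01,0,0,0],[0.06,0,-0.01,0,0.01,0],[0.06,0,-0.01,0,0.01,0],[0.06,0,-0.01,0,0.01,0]]]'
python3 go.py 461.2 285.7 19 -5.8 0
python3 - <<'E'
from plant import manip
from ov import *
c=manip.camera("top"); ov(c,[],(130,205,210,285),7,"pics/top15.png")
E
```

```text
time: 19.03
tool_pos: [455.1, 286.5, 18.6]
ee_rot: [-180.0, 2.8, -5.7]
force: [-7.4, -1.3, 26.0]
gripper_width: 0.358
t 19.03 pos [455.1 286.5  18.6] rot [-180.     2.8   -5.7] F [-7.4 -1.3 26. ] w 0.358
shift units [ 0.076  0.003 -0.008] turn units [-0.     0.031  0.001]
```

View pics/top15.png

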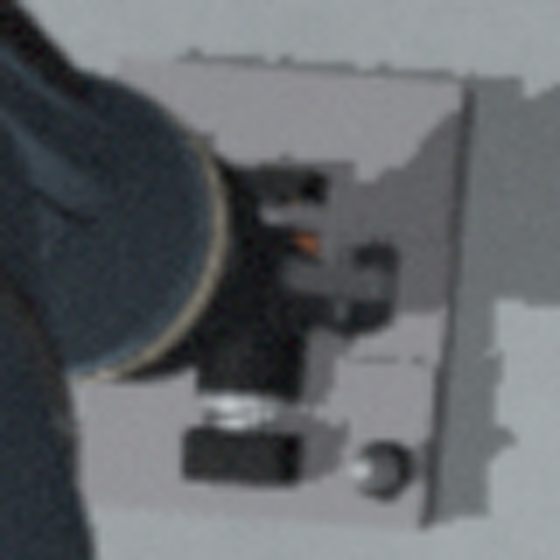

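```bash
python3 -m crank '[[[0,0,-0.012,0,0,0],[0,0,-0.02,0,0.01,0],[0,0,-0.02,0,0.01,0],[0,0,-0.02,0,0.01,0]]]'
python3 go.py 461.2 285.7 19 -5.8 0
```

```text
time: 19.42
tool_pos: [457.8, 286.2, 18.9]
ee_rot: [-179.9, 1.7, -5.8]
force: [5.2, -0.5, 2.9]
gripper_width: 0.361
t 19.42 pos [457.8 286.2  18.9] rot [-179.9    1.7   -5.8] F [ 5.2 -0.5  2.9] w 0.361
shift units [ 0.043  0.002 -0.002] turn units [-0.001  0.018  0.   ]
```

```bash
python3 -m crank '[[[0.015,0,0.002,0,0,0],[0.03,0,0.002,0,0,0],[0.03,0,0.002,0,0,0],[0.03,0,0.002,0,0,0]]]'
python3 go.py 461.2 285.7 19 -5.8 0
python3 - <<'E'
from plant import manip
from ov import *
c=manip.camera("top"); ov(c,[],(130,205,210,285),7,"pics/top16.png")
c=manip.camera("side"); ov(c,[],(200,320,300,400),8,"pics/side16.png")
E
```

```text
time: 19.75
tool_pos: [459.1, 286.1, 18.8]
ee_rot: [-180.0, 1.8, -5.8]
force: [1.1, -0.5, 9.1]
gripper_width: 0.358
t 19.75 pos [459.1 286.1  18.8] rot [-180.     1.8   -5.8] F [ 1.1 -0.5  9.1] w 0.358
shift units [ 0.027  0.002 -0.003] turn units [-0.    0.02  0.  ]
```

View pics/top16.png

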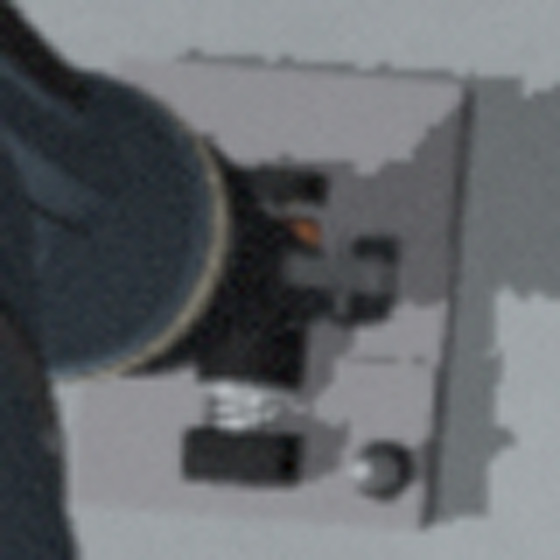

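View pics/side16.png

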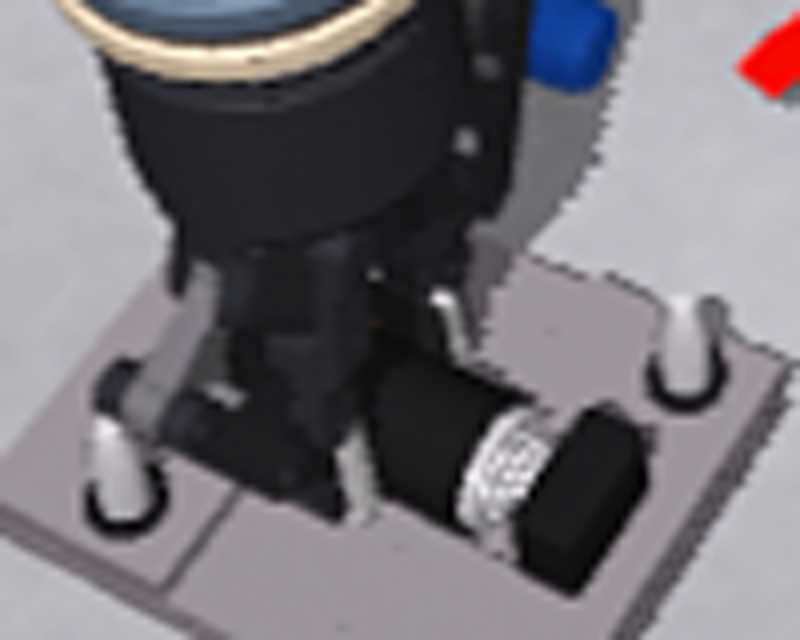

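```bash
python3 -m crank '[[[0.008,0,0,0,0,0],[0.008,0,0,0,0,0],[0.008,0,0,0,0,0],[0.008,0,0,0,0,0],[0.008,0,0,0,0,0]]]' 0.2
python3 -m crank '[[[0,0,-0.2,0,0,0],[0,0,-0.6,0,0,0],[0,0,-1,0,0,0],[0,0,-1,0,0,0]]]'
python3 -m crank '[[[0.3,0.45,-0.5,0,0,0],[0.6,0.9,-0.9,0,0,0],[0.6,0.9,-0.9,0,0,0]]]' 1
python3 -m crank '[[[0,0.5,0,0,0,0],[0,1,0,0,0,0],[0,1,0,0,0,0],[0,1,0,0,0,0]]]'
python3 -m crank '[[[0,0.5,0,0,0,0],[0,1,0,0,0,0],[0,1,0,0,0,0],[0,1,0,0,0,0]]]'
python3 - <<'E'
from plant import manip
from ov import *
o={}
for n in("side","top"):
    c=manip.camera(n);o[n]={"cam":c,"cell":manip.silhouettes("cell",c),"head":manip.silhouettes("head",c)}
    b=(220,345,275,395) if n=="side" else (145,215,195,280)
    cv2.imwrite(f"pics/{n}17.png",cv2.resize(c["img"][b[1]:b[3],b[0]:b[2]],None,fx=12 if n=="side" else 9,fy=12 if n=="side" else 9,interpolation=cv2.INTER_CUBIC))
    for q in o[n]["cell"]: print(n,q["confidence"],q["position"],q["pixels"].sum())
pickle.dump(o,open("obs17.pkl","wb"))
E
```

```text
time: 20.27
tool_pos: [458.6, 285.5, 17.8]
ee_rot: [180.0, 1.9, -5.7]
force: [-0.6, -0.0, -0.9]
gripper_width: 0.603
time: 20.6
tool_pos: [463.9, 286.9, 102.9]
ee_rot: [-179.8, 1.6, -5.8]
force: [1.2, 0.4, 0.0]
gripper_width: 0.597
time: 20.85
tool_pos: [505.8, 206.5, 170.2]
ee_rot: [180.0, 1.8, -5.8]
force: [1.0, 0.1, -0.2]
gripper_width: 0.984
time: 21.18
tool_pos: [496.3, 126.3, 168.5]
ee_rot: [179.9, 1.9, -6.0]
force: [0.3, 1.0, 0.3]
gripper_width: 0.999
time: 21.52
tool_pos: [488.3, 48.2, 168.3]
ee_rot: [179.9, 1.9, -5.9]
force: [0.2, 0.9, 0.3]
gripper_width: 1.0
side 0.79 [245.6, 372.5] 598
top 0.76 [164.6, 248.7] 387
top 0.56 [174.8, 244.8] 2825
top 0.3 [346.3, 269.4] 907
```

View pics/side17.png

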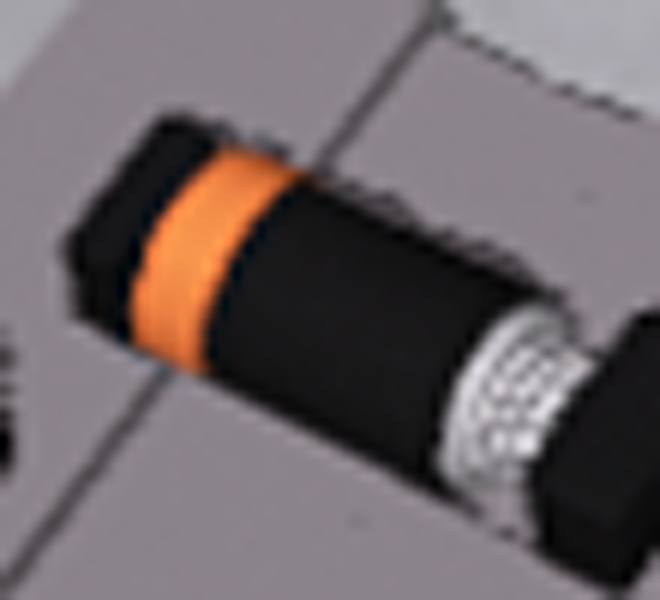

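View pics/top17.png

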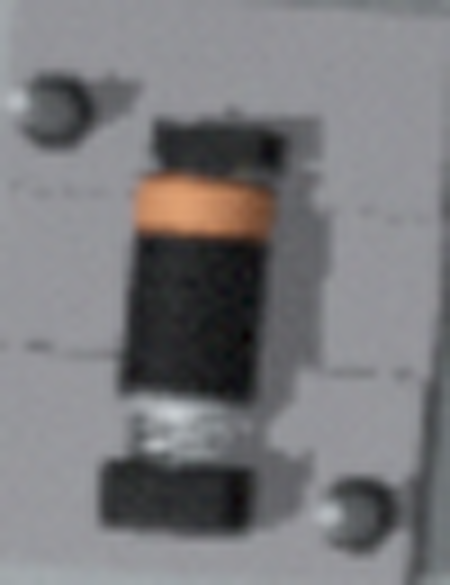

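Now the button is hidden under the lip and the cell lies parallel to the base. I'll check this numerically and refit the head pose.

Run:
```python
from h import *
import h
o=pickle.load(open("obs17.pkl","rb"))
def T5(p):
    M=np.eye(4); M[:3,:3]=(R.from_euler('z',p[3],degrees=True)*R.from_euler('y',-(p[4] if len(p)>4 else 0),degrees=True)).as_matrix(); M[:3,3]=p[:3]; return M
h.T=T5
obs=[(o[n]["cam"],o[n]["cell"][0]["pixels"]) for n in("side","top")]
C=[CELL[0]]
for p0,fr in(([461,285.7,33,-5.8,5],(0,2,4)),([461,285.7,33,-5.8,5],(0,1,2,4))):
    p,e=fit(C,obs,p0,fr); M=T5(p); b=T5([460.9,285.7,0,-5.8])
    print(np.round(p,1),round(e,3),"button",np.round((np.linalg.inv(b)@M@[30.75,0,0,1])[:3],1),"flat",np.round((np.linalg.inv(b)@M@[-30.75,0,0,1])[:3],1))
for n in("side","top"):
    for q in o[n]["head"]: print(n,q["position"],q["confidence"],q["pixels"].sum())
```

```text
[462.8 285.7  28.4  -5.8   4. ] 0.139 button [32.6  0.2 30.5] flat [-28.7   0.2  26.2]
[462.3 286.3  28.7  -5.8   3.7] 0.132 button [32.   0.7 30.7] flat [-29.4   0.7  26.7]
side [397.5, 180.8] 0.8 1071
side [455.7, 206.1] 0.66 5139
side [351.8, 197.5] 0.6 2348
side [243.1, 368.4] 0.19 562
top [411.7, 242.3] 0.79 2371
top [436.2, 369.8] 0.77 5925
top [487.1, 282.7] 0.63 1367
```

```bash
python3 -m crank '[[[-0.05,0.5,0,0,0,0],[-0.1,1,0,0,0,0],[-0.1,1,0,0,0,0]]]'
python3 -m crank '[[[-0.05,0.5,0,0,0,0],[-0.1,1,0,0,0,0],[-0.1,1,0,0,0,0]]]'
python3 -m crank '[[[-0.05,0.5,0,0,0,0],[-0.1,1,0,0,0,0],[-0.1,1,0,0,0,0]]]'
python3 go.py 437.4 -281.6 160 -8
```

```text
time: 22.07
tool_pos: [470.6, -36.1, 168.6]
ee_rot: [179.7, 2.0, -6.1]
force: [0.3, -1.1, 0.4]
gripper_width: 0.999
time: 22.32
tool_pos: [454.5, -115.1, 169.0]
ee_rot: [179.8, 1.9, -6.2]
force: [-0.9, -1.0, -0.8]
gripper_width: 1.0
time: 22.57
tool_pos: [438.6, -193.9, 169.4]
ee_rot: [179.8, 1.9, -6.2]
force: [-0.4, -0.7, 0.8]
gripper_width: 1.0
t 22.57 pos [ 438.6 -193.9  169.4] rot [179.8   1.9  -6.2] F [-0.4 -0.7  0.8] w 1.0
shift units [0.108 1.091 0.119] turn units [0.003 0.021 0.02 ]
```

Run:
```python
from h import *
o=pickle.load(open("obs17.pkl","rb")); o0=pickle.load(open("obs0.pkl","rb"))
cs,ct=o["side"]["cam"],o["top"]["cam"]
S=[o["side"]["head"][2]["pixels"],o0["side"]["head"][0]["pixels"]];Tm=[o["top"]["head"][0]["pixels"],o0["top"]["head"][1]["pixels"]]
for a,b in zip(S,Tm):
    for lab,ob in(("both",[(cs,a),(ct,b)]),("side",[(cs,a)]),("top",[(ct,b)])):
        p,e=fit(HEAD,ob,[441.4,-282,0,-8]); print(lab,np.round(p,1),round(e,3))
```

```text
both [ 440.9 -282.5    0.    -7.7] 0.084
side [ 441.4 -277.6    0.    -9.1] 0.049
top [ 439.9 -283.7    0.    -7.9] 0.07
both [ 441.4 -281.8    0.    -7.8] 0.091
side [ 443.1 -278.1    0.    -8.6] 0.059
top [ 440.  -283.4    0.    -8.1] 0.085
```

```bash
python3 -m crank '[[[0.1,0.5,0.1,0,0.02,0.02],[0.11,0.98,0.12,0,0.02,0.02],[0.11,0.98,0.12,0,0.02,0.02],[0.11,0.98,0.12,0,0.02,0.02],[0.11,0.98,0.12,0,0.02,0.02]]]'
python3 go.py 437.2 -281.8 77 -8
python3 - <<'E'
from plant import manip
from ov import *
it=[(HEAD,[441.2,-282,0,-8],(0,255,0))]
c=manip.camera("side"); ov(c,it,(310,130,400,240),6,"pics/side18.png")
s=manip.read_state(); M=R.from_euler('xyz',s["ee_rot"],degrees=True).as_matrix()
print(proj(c,np.array([s["tool_pos"]+M@[0,k,-13] for k in(-42,42)])))
E
```

```text
time: 22.98
tool_pos: [441.4, -264.7, 159.3]
ee_rot: [180.0, 0.1, -7.5]
force: [0.2, -0.0, -1.1]
gripper_width: 1.002
t 22.98 pos [ 441.4 -264.7  159.3] rot [ 1.8e+02  1.0e-01 -7.5e+00] F [ 0.2 -0.  -1.1] w 1.002
shift units [-0.022  0.219  1.029] turn units [0.    0.001 0.005]
[[347.3304888  169.5716992 ]
 [362.14538599 153.98242117]]
```

View pics/side18.png

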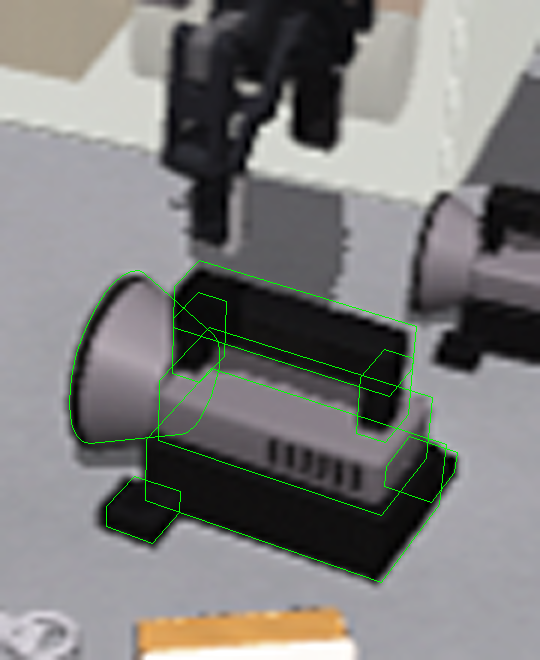

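```bash
python3 -m crank '[[[-0.02,0.22,0,0,0,-0.005],[-0.02,0.22,0.2,0,0,-0.005],[-0.02,0.22,0.35,0,0,-0.005],[-0.02,0.22,0.35,0,0,-0.005],[-0.02,0.22,0.35,0,0,-0.005]]]'
python3 go.py 437.2 -281.8 77 -8
```

```text
time: 23.45
tool_pos: [437.4, -281.4, 131.5]
ee_rot: [180.0, 0.1, -7.0]
force: [-0.2, -0.3, 0.2]
gripper_width: 0.997
t 23.45 pos [ 437.4 -281.4  131.5] rot [ 1.8e+02  1.0e-01 -7.0e+00] F [-0.2 -0.3  0.2] w 0.997
shift units [-0.     0.006  0.681] turn units [0.    0.002 0.011]
```

```bash
python3 -m crank '[[[0,0.006,0.25,0,0,0.011],[0,0.006,0.5,0,0,0.011],[0,0.006,0.68,0,0,0.011],[0,0.006,0.68,0,0,0.011],[0,0.006,0.68,0,0,0.011],[0,0.006,0.68,0,0,0.011]]]' 0.3 80
python3 go.py 437.2 -281.8 77 -8
python3 - <<'E'
from plant import manip
from ov import *
c=manip.camera("side"); ov(c,[],(310,130,400,240),6,"pics/side19.png")
c=manip.camera("top"); ov(c,[],(360,190,450,290),6,"pics/top19.png")
E
```

```text
time: 23.95
tool_pos: [437.8, -283.4, 78.4]
ee_rot: [179.9, 0.0, -8.1]
force: [1.4, 0.2, -0.0]
gripper_width: 0.648
t 23.95 pos [ 437.8 -283.4   78.4] rot [179.9   0.   -8.1] F [ 1.4  0.2 -0. ] w 0.648
shift units [-0.01  -0.019  0.017] turn units [ 0.001  0.    -0.001]
```

View pics/side19.png

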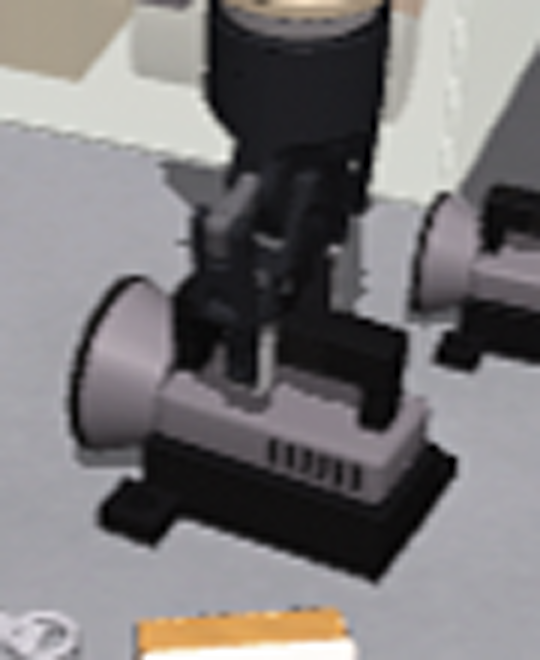

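View pics/top19.png

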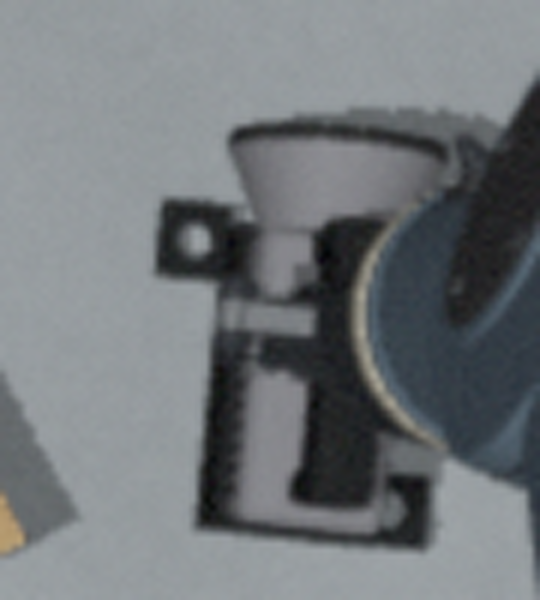

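```bash
python3 -m crank '[[[-0.01,-0.01,0.015,0,0,0],[-0.01,-0.01,0.015,0,0,0],[-0.01,-0.01,0.015,0,0,0],[-0.01,-0.01,0.015,0,0,0],[-0.01,-0.01,0.015,0,0,0],[-0.01,-0.01,0.015,0,0,0],[-0.01,-0.01,0.015,0,0,0],[-0.01,-0.01,0.015,0,0,0]]]' -1 100
python3 go.py 437.2 -281.8 77 -8
```

```text
time: 24.72
tool_pos: [436.5, -282.3, 76.5]
ee_rot: [180.0, 0.1, -8.1]
force: [-1.1, 3.0, 4.7]
gripper_width: 0.263
t 24.72 pos [ 436.5 -282.3   76.5] rot [ 1.8e+02  1.0e-01 -8.1e+00] F [-1.1  3.   4.7] w 0.263
shift units [ 0.008 -0.007 -0.007] turn units [ 0.001  0.001 -0.001]
```

```bash
python3 -m crank '[[[0,0,-0.05,0,0,0],[0,0,-0.15,0,0,0],[0,0,-0.3,0,0,0],[0,0,-0.5,0,0,0],[0,0,-0.7,0,0,0],[0,0,-0.9,0,0,0],[0,0,-1,0,0,0],[0,0,-1,0,0,0]]]'
python3 -m crank '[[[0,0,-0.15,0,0,0],[0,0,-0.35,0,0,0],[0,0,-0.5,0,0,0],[0,0,-0.5,0,0,0],[0,0,-0.5,0,0,0],[0,0,-0.5,0,0,0]]]'
python3 go.py 460 286 195 -5.8
python3 - <<'E'
from plant import manip
from ov import *
c=manip.camera("side")
s=manip.read_state();p=s["tool_pos"]; y=np.radians(s["ee_rot"][2])
hp=[p[0]+4*np.cos(y),p[1]+4*np.sin(y),p[2]-76.5,s["ee_rot"][2]]; print(np.round(hp,1))
ov(c,[(HEAD,hp,(0,255,0))],(290,60,420,180),6,"pics/side20.png")
E
```

```text
time: 25.38
tool_pos: [437.1, -283.1, 157.8]
ee_rot: [179.9, -0.1, -8.1]
force: [-0.2, -0.8, -4.7]
gripper_width: 0.268
time: 25.88
tool_pos: [435.8, -282.2, 194.8]
ee_rot: [180.0, 0.2, -8.1]
force: [-0.2, -0.8, -5.9]
gripper_width: 0.265
t 25.88 pos [ 435.8 -282.2  194.8] rot [180.    0.2  -8.1] F [-0.2 -0.8 -5.9] w 0.265
shift units [-7.010e-01 -7.074e+00 -4.000e-03] turn units [ 0.     0.002 -0.026]
[ 439.7 -282.7  118.2   -8.1]
```

View pics/side20.png

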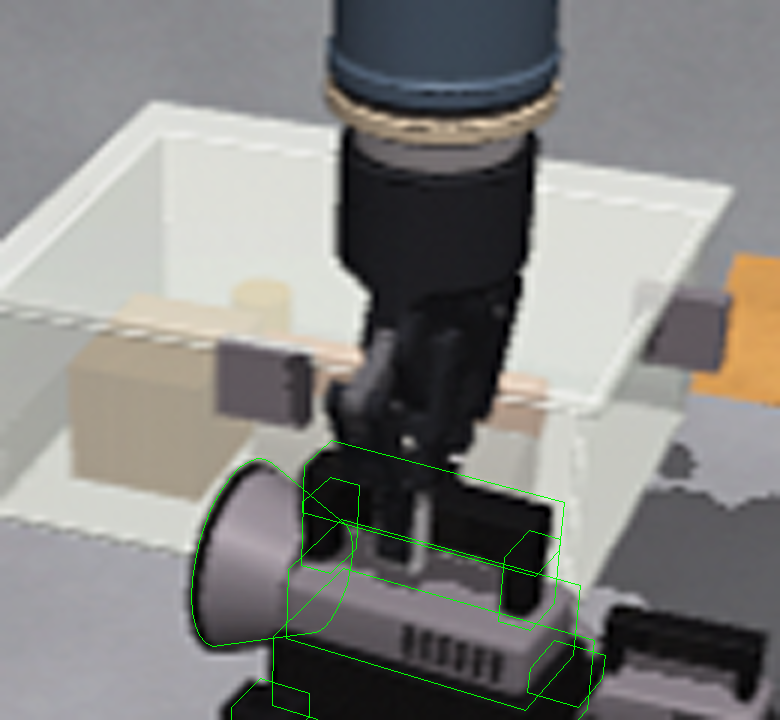

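```bash
for i in 1; do :; done
python3 -m crank '[[[-0.02,-0.15,0,0,0,0],[-0.04,-0.4,0,0,0,0],[-0.07,-0.7,0,0,0,0],[-0.1,-1,0,0,0,0]]]'
python3 -m crank '[[[-0.03,-0.33,0,0,0,0],[-0.06,-0.67,0,0,0,0],[-0.1,-1,0,0,0,0]]]'
python3 -m crank '[[[-0.03,-0.33,0,0,0,0],[-0.06,-0.67,0,0,0,0],[-0.1,-1,0,0,0,0]]]'
python3 -m crank '[[[-0.03,-0.33,0,0,0,0],[-0.06,-0.67,0,0,0,0],[-0.1,-1,0,0,0,0]]]'
python3 -m crank '[[[-0.03,-0.33,0,0,0,0],[-0.06,-0.67,0,0,0,0],[-0.1,-1,0,0,0,0]]]'
python3 -m crank '[[[-0.03,-0.33,0,0,0,0],[-0.06,-0.67,0,0,0,0],[-0.1,-1,0,0,0,0],[-0.1,-1,0,0,0,0],[-0.1,-1,0,0,0,0]]]'
python3 go.py 456.9 286.1 150 -5.8
```

```text
time: 26.27
tool_pos: [439.2, -200.7, 195.0]
ee_rot: [180.0, 0.2, -8.1]
force: [-0.1, 0.6, -4.9]
gripper_width: 0.266
time: 26.52
tool_pos: [442.6, -119.8, 195.2]
ee_rot: [180.0, 0.1, -8.1]
force: [1.0, -0.1, -4.9]
gripper_width: 0.262
time: 26.77
tool_pos: [445.9, -39.5, 195.2]
ee_rot: [180.0, 0.1, -8.1]
force: [2.3, 0.6, -6.0]
gripper_width: 0.261
time: 27.02
tool_pos: [449.1, 40.7, 195.1]
ee_rot: [179.9, 0.1, -8.1]
force: [1.0, -0.5, -5.8]
gripper_width: 0.266
time: 27.27
tool_pos: [452.4, 120.9, 195.0]
ee_rot: [179.9, 0.1, -8.1]
force: [-0.3, -0.7, -5.6]
gripper_width: 0.263
time: 27.68
tool_pos: [455.4, 201.5, 194.8]
ee_rot: [179.9, 0.2, -7.9]
force: [-0.6, 0.2, -5.4]
gripper_width: 0.262
t 27.68 pos [455.4 201.5 194.8] rot [179.9   0.2  -7.9] F [-0.6  0.2 -5.4] w 0.262
shift units [-0.125 -1.05   0.559] turn units [ 0.001  0.002 -0.023]
```

```bash
python3 -m crank '[[[-0.04,-0.33,0.1,0,0,-0.01],[-0.09,-0.67,0.3,0,0,-0.023],[-0.125,-1,0.5,0,0,-0.023],[-0.125,-1,0.5,0,0,-0.023],[-0.125,-1,0.5,0,0,-0.023],[-0.125,-1,0.5,0,0,-0.023]]]'
python3 go.py 456.5 286.1 145 -5.8
```

```text
time: 28.18
tool_pos: [457.5, 278.7, 154.9]
ee_rot: [179.8, 0.1, -6.1]
force: [0.5, -1.2, -4.9]
gripper_width: 0.266
t 28.18 pos [457.5 278.7 154.9] rot [ 1.798e+02  1.000e-01 -6.100e+00] F [ 0.5 -1.2 -4.9] w 0.266
shift units [-0.022 -0.091  0.124] turn units [ 0.002  0.002 -0.003]
```

```bash
python3 -m crank '[[[-0.01,-0.05,0.05,0.001,0.001,-0.003],[-0.02,-0.07,0.12,0.001,0.001,-0.003],[-0.02,-0.07,0.12,0.001,0.001,-0.003],[-0.02,-0.07,0.12,0.001,0.001,-0.003],[-0.02,-0.07,0.12,0.001,0.001,-0.003]]]'
python3 go.py 456.5 286.1 145 -5.8
python3 - <<'E'
from plant import manip
from ov import *
o={}
s=manip.read_state();p=s["tool_pos"]; y=np.radians(s["ee_rot"][2])
hp=[p[0]+4.4*np.cos(y),p[1]+4.4*np.sin(y),p[2]-76.5,s["ee_rot"][2]]; print(np.round(hp,1))
for n,b in(("side",(170,280,330,420)),("top",(110,180,220,295))):
    c=manip.camera(n); o[n]={"cam":c,"head":manip.silhouettes("head",c)}
    ov(c,[(HEAD,hp,(0,255,0)),(BASE,[460.9,285.7,0,-5.8],(0,0,255))],b,5,f"pics/{n}21.png")
    for q in o[n]["head"]: print(n,q["position"],q["confidence"],q["pixels"].sum())
pickle.dump(o,open("obs21.pkl","wb"))
E
```

```text
time: 28.6
tool_pos: [456.9, 285.4, 145.9]
ee_rot: [-180.0, -0.0, -5.8]
force: [-1.3, 0.5, -5.1]
gripper_width: 0.263
t 28.6 pos [456.9 285.4 145.9] rot [-180.    -0.    -5.8] F [-1.3  0.5 -5.1] w 0.263
shift units [-0.006 -0.008  0.012] turn units [-0. -0.  0.]
[461.3 285.   69.4  -5.8]
side [452.4, 206.6] 0.81 5066
side [397.7, 177.7] 0.81 1037
side [243.6, 349.9] 0.68 4287
top [158.1, 235.9] 0.84 2428
top [485.7, 284.9] 0.8 1263
top [436.2, 369.5] 0.72 5953
top [182.8, 244.0] 0.59 1240
```

View pics/side21.png

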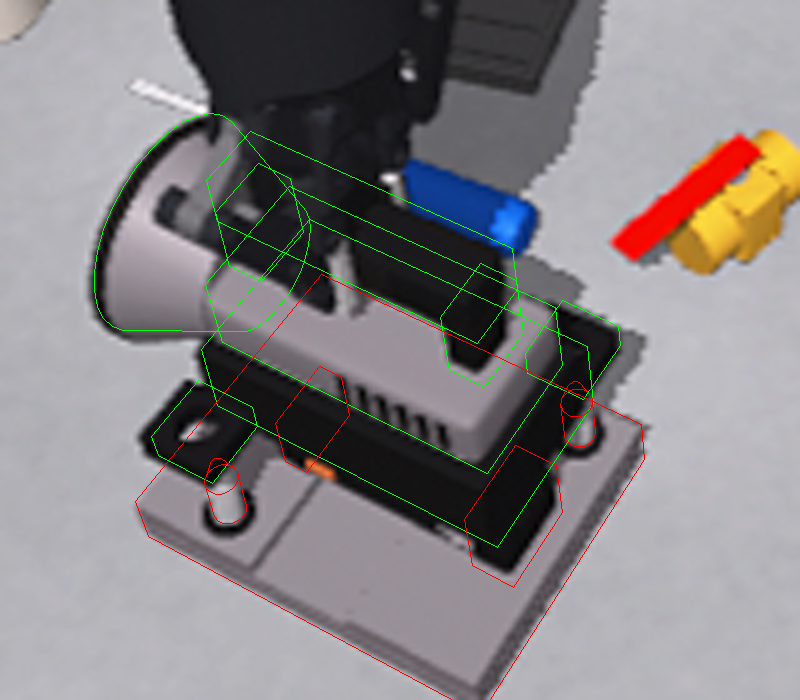

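View pics/top21.png

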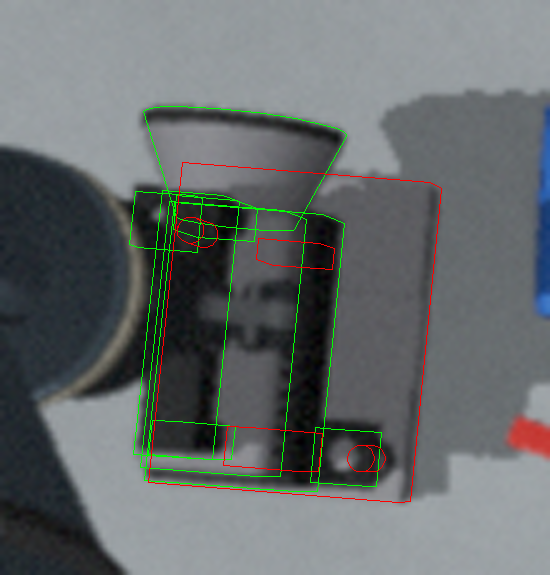

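Run:
```python
from ov import *
o=pickle.load(open("obs21.pkl","rb")); o0=pickle.load(open("obs0.pkl","rb"))
cs,ct=o["side"]["cam"],o["top"]["cam"]; a,b=o["side"]["head"][2]["pixels"],o["top"]["head"][0]["pixels"]
for m,c,n in((a,cs,"s"),(b,ct,"t")):
    im=c["img"].copy(); im[m]=(im[m]*.5+[0,0,127]).astype(np.uint8); q=im[270:430,160:330] if n=="s" else im[180:300,110:220]
    cv2.imwrite(f"pics/m21{n}.png",cv2.resize(q,None,fx=4,fy=4))
for lab,ob in(("both",[(cs,a),(ct,b)]),("side",[(cs,a)]),("top",[(ct,b)])):
    for z in(69.4,):
        p,e=fit(HEAD,ob,[461.3,285,z,-5.8]); print(lab,np.round(p,1),round(e,3))
# peg tips / fine: base refit
S=o0["side"]["base"][0]["pixels"];Tm=o0["top"]["base"][0]["pixels"]
for lab,ob in(("both",[(cs,S),(ct,Tm)]),("side",[(cs,S)]),("top",[(ct,Tm)])):
    p,e=fit(BASE,ob,[460.9,285.7,0,-5.8]); print("base",lab,np.round(p,1),round(e,3))
```

```text
both [462.  286.   69.4  -5.8] 0.285
side [462.5 288.   69.4  -5.5] 0.249
top [461.7 284.3  69.4  -5.7] 0.275
base both [460.9 285.8   0.   -5.7] 0.047
base side [461.8 286.2   0.   -5.7] 0.033
base top [459.4 285.1   0.   -6.1] 0.053
```

View pics/m21s.png

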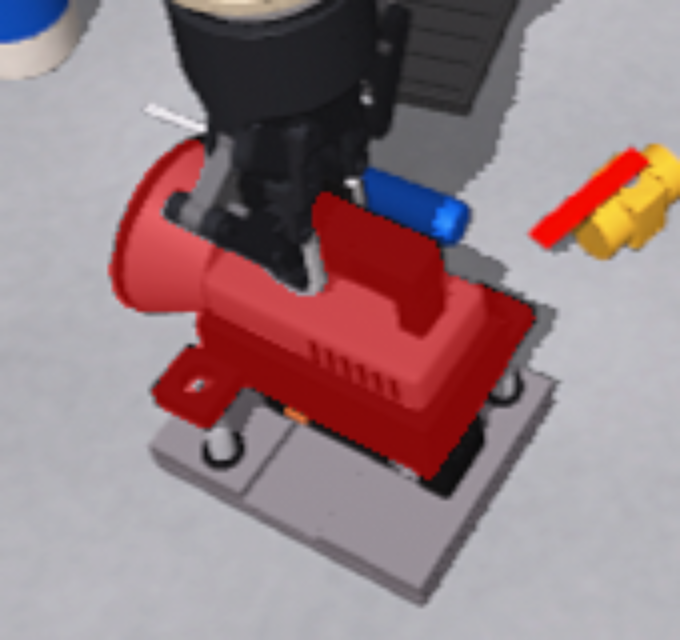

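View pics/m21t.png

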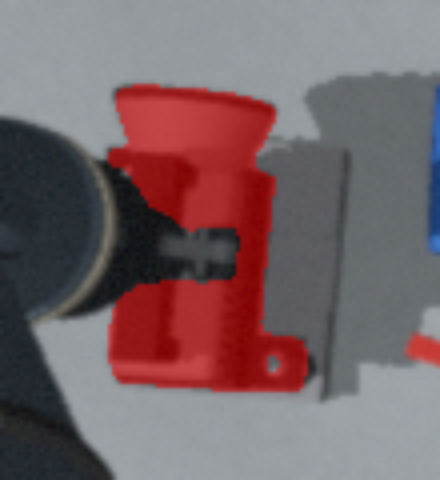

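Run:
```python
from h import *
o=pickle.load(open("obs21.pkl","rb"))
def dc(poly,off):
    m=np.zeros((480,640),np.uint8); cv2.fillPoly(m,[(np.array(poly)/4+off).round().astype(np.int32)],1); return m.astype(bool)
D={"side":dc([(150,0),(415,0),(415,200),(330,195),(328,312),(150,225)],(160,270)),"top":dc([(0,90),(115,145),(245,215),(245,285),(160,295),(105,330),(60,480),(0,480)],(110,180))}
M={"side":o["side"]["head"][2]["pixels"],"top":o["top"]["head"][0]["pixels"]}
full=(0,0,640,480)
def run(names,free,p0):
    def f(x):
        p=np.array(p0,float);p[list(free)]=x;e=0
        for n in names:
            r=(90,160,360,460); d=np.abs(render(o[n]["cam"],HEAD,p,r)-M[n][160:460,90:360]); e+=d[~D[n][160:460,90:360]].sum()/M[n].sum()
        return e/len(names)
    x=np.array(p0)[list(free)]
    for k in(6,2):
        s=np.vstack([x]+[x+k*np.eye(len(x))[i] for i in range(len(x))]); r=minimize(f,x,method='Nelder-Mead',options=dict(initial_simplex=s,xatol=.05,fatol=1e-4)); x=r.x
    p=np.array(p0,float);p[list(free)]=x;return np.round(p,1),round(r.fun,3)
for nm in(["side","top"],["side"],["top"]): print(nm,run(nm,(0,1,3),[461.3,285,69.4,-5.8]))
print(run(["side","top"],(0,1,2,3),[461.3,285,69.4,-5.8]))
```

```text
['side', 'top'] (array([462. , 286.1,  69.4,  -5.9]), np.float64(0.057))
['side'] (array([462.7, 287.6,  69.4,  -5.8]), np.float64(0.039))
['top'] (array([461.7, 284.7,  69.4,  -5.4]), np.float64(0.052))
(array([462.5, 286.1,  66.9,  -5.5]), np.float64(0.05))
```

```bash
python3 -m crank '[[[-0.016,0,0.05,0,0,0],[-0.016,0,0.12,0,0,0],[-0.016,0,0.2,0,0,0],[-0.016,0,0.2,0,0,0],[-0.016,0,0.2,0,0,0],[-0.016,0,0.2,0,0,0]]]'
python3 go.py 455.6 285.3 118 -5.8
```

```text
time: 29.3
tool_pos: [455.5, 285.9, 129.7]
ee_rot: [-180.0, 0.0, -5.8]
force: [0.2, 0.7, -6.2]
gripper_width: 0.264
t 29.3 pos [455.5 285.9 129.7] rot [-180.     0.    -5.8] F [ 0.2  0.7 -6.2] w 0.264
shift units [0.002 0.008 0.146] turn units [-0.     0.     0.001]
```

```bash
python3 -m crank '[[[0,0.004,0.04,0,0,0],[0,0.004,0.08,0,0,0],[0,0.004,0.1,0,0,0],[0,0.004,0.1,0,0,0],[0,0.004,0.1,0,0,0]]]'
python3 go.py 455.6 285.5 101 -5.8
python3 - <<'E'
from plant import manip
from ov import *
c=manip.camera("side"); ov(c,[],(170,290,320,420),5,"pics/side22.png")
c=manip.camera("top"); ov(c,[],(110,190,220,295),6,"pics/top22.png")
E
```

```text
time: 29.72
tool_pos: [455.5, 285.6, 121.8]
ee_rot: [-180.0, 0.0, -5.8]
force: [0.6, 0.3, -6.2]
gripper_width: 0.266
t 29.72 pos [455.5 285.6 121.8] rot [-180.     0.    -5.8] F [ 0.6  0.3 -6.2] w 0.266
shift units [0.002 0.001 0.259] turn units [-0.  0.  0.]
```

View pics/side22.png

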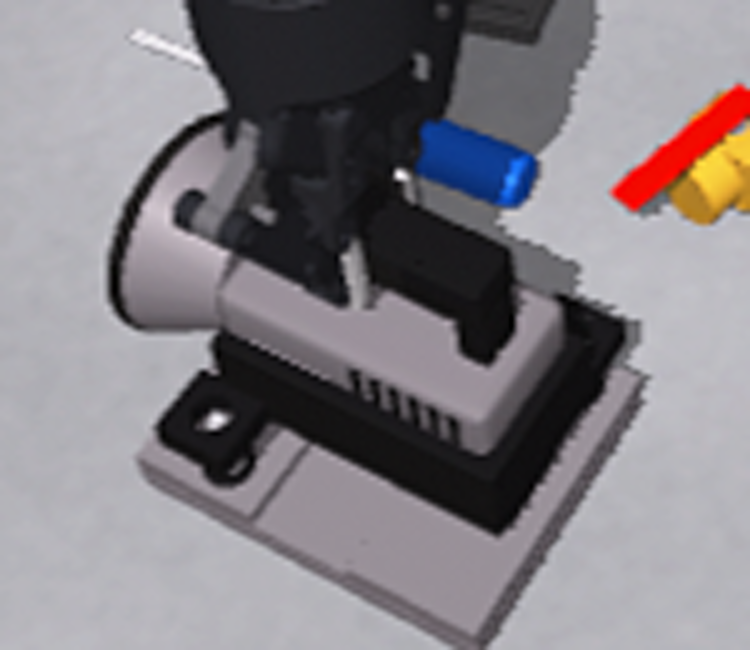

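View pics/top22.png

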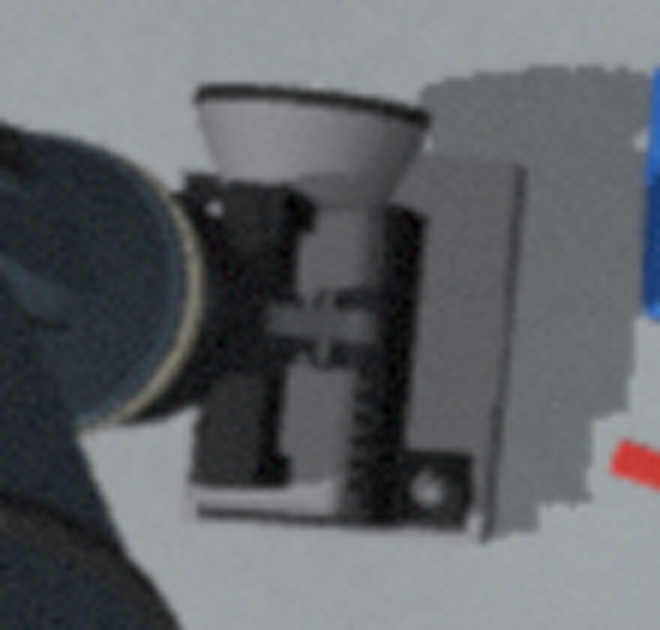

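Both peg tips are visible in the holes: side (215,418), top (215,205) and (430,485). There is no contact force, so I'll go on down gently.

```bash
python3 -m crank '[[[0,0,0.04,0,0,0],[0,0,0.08,0,0,0],[0,0,0.12,0,0,0],[0,0,0.15,0,0,0],[0,0,0.15,0,0,0],[0,0,0.15,0,0,0]]]'
python3 go.py 455.6 285.5 101 -5.8
```

```text
time: 30.32
tool_pos: [455.4, 285.6, 109.6]
ee_rot: [-180.0, 0.0, -5.8]
force: [0.5, -0.2, -4.8]
gripper_width: 0.267
t 30.32 pos [455.4 285.6 109.6] rot [-180.     0.    -5.8] F [ 0.5 -0.2 -4.8] w 0.267
shift units [0.002 0.001 0.108] turn units [-0.     0.     0.001]
```

```bash
python3 -m crank '[[[0,0,0.03,0,0,0],[0,0,0.06,0,0,0],[0,0,0.09,0,0,0],[0,0,0.09,0,0,0],[0,0,0.09,0,0,0]]]'
python3 go.py 455.6 285.5 100.5 -5.8
```

```text
time: 30.73
tool_pos: [455.4, 285.5, 102.5]
ee_rot: [-180.0, 0.0, -5.8]
force: [-0.4, 0.4, -5.5]
gripper_width: 0.263
t 30.73 pos [455.4 285.5 102.5] rot [-180.     0.    -5.8] F [-0.4  0.4 -5.5] w 0.263
shift units [0.002 0.    0.025] turn units [-0.     0.     0.001]
```

```bash
python3 -m crank '[[[0,0,0.01,0,0,0],[0,0,0.02,0,0,0],[0,0,0.03,0,0,0],[0,0,0.03,0,0,0],[0,0,0.03,0,0,0]]]'
python3 go.py 455.6 285.5 100.5 -5.8
```

```text
time: 31.15
tool_pos: [455.6, 285.8, 100.6]
ee_rot: [-179.9, -0.0, -5.7]
force: [0.5, 0.6, -0.1]
gripper_width: 0.261
t 31.15 pos [455.6 285.8 100.6] rot [-179.9   -0.    -5.7] F [ 0.5  0.6 -0.1] w 0.261
shift units [-0.     0.004  0.001] turn units [-0.001 -0.     0.001]
```

```bash
python3 -m crank '[[[0,0,0.008,0,0,0],[0,0,0.008,0,0,0]]]'
python3 -m crank '[[[0,0,0,0,0,0],[0,0,0,0,0,0],[0,0,0,0,0,0],[0,0,0,0,0,0],[0,0,0,0,0,0],[0,0,0,0,0,0]]]' 0.3
python3 -m crank '[[[0,0,-0.2,0,0,0],[0,0,-0.6,0,0,0],[0,0,-1,0,0,0],[0,0,-1,0,0,0],[0,0,-1,0,0,0]]]'
python3 -m crank '[[[0,0.4,-0.4,0,0,0],[0,0.8,-0.8,0,0,0],[0,1,-1,0,0,0],[0,1,-1,0,0,0]]]'
python3 -m crank '[[[0,0.5,0,0,0,0],[0,1,0,0,0,0],[0,1,0,0,0,0],[0,1,0,0,0,0]]]'
python3 -m crank '[[[0,0.5,0,0,0,0],[0,1,0,0,0,0],[0,1,0,0,0,0],[0,1,0,0,0,0]]]'
python3 - <<'E'
from plant import manip
from ov import *
o={}
for n,b in(("side",(170,290,330,420)),("top",(110,190,220,295))):
    c=manip.camera(n); o[n]={"cam":c,"head":manip.silhouettes("head",c)}
    ov(c,[(HEAD,[460.9,285.7,24,-5.8],(0,255,0))],b,5,f"pics/{n}23.png")
    cv2.imwrite(f"pics/full_{n}23.png",c["img"])
    for q in o[n]["head"]: print(n,q["position"],q["confidence"],q["pixels"].sum())
pickle.dump(o,open("obs23.pkl","wb"))
E
```

```text
time: 31.32
tool_pos: [455.7, 286.0, 100.4]
ee_rot: [-179.9, -0.0, -5.7]
force: [-2.2, 0.3, 7.8]
gripper_width: 0.258
time: 31.82
tool_pos: [455.6, 285.6, 99.6]
ee_rot: [-180.0, -0.0, -5.8]
force: [0.8, 0.0, -0.5]
gripper_width: 0.654
time: 32.23
tool_pos: [456.4, 286.2, 181.3]
ee_rot: [-179.8, -0.2, -5.8]
force: [0.2, -0.9, -1.0]
gripper_width: 0.648
time: 32.57
tool_pos: [448.7, 201.9, 262.3]
ee_rot: [-180.0, -0.2, -6.1]
force: [0.6, -1.1, 0.3]
gripper_width: 0.652
time: 32.9
tool_pos: [439.0, 124.3, 258.4]
ee_rot: [180.0, 0.1, -6.0]
force: [-0.5, 0.1, 0.2]
gripper_width: 0.648
time: 33.23
tool_pos: [431.3, 46.0, 258.7]
ee_rot: [-180.0, 0.1, -5.9]
force: [0.2, 1.2, -0.7]
gripper_width: 0.65
side [398.4, 177.1] 0.79 990
side [456.4, 206.2] 0.71 5332
side [239.7, 359.4] 0.61 4538
top [157.6, 241.5] 0.97 1745
top [433.7, 370.5] 0.79 5681
top [484.9, 280.9] 0.62 1309
```

View pics/side23.png

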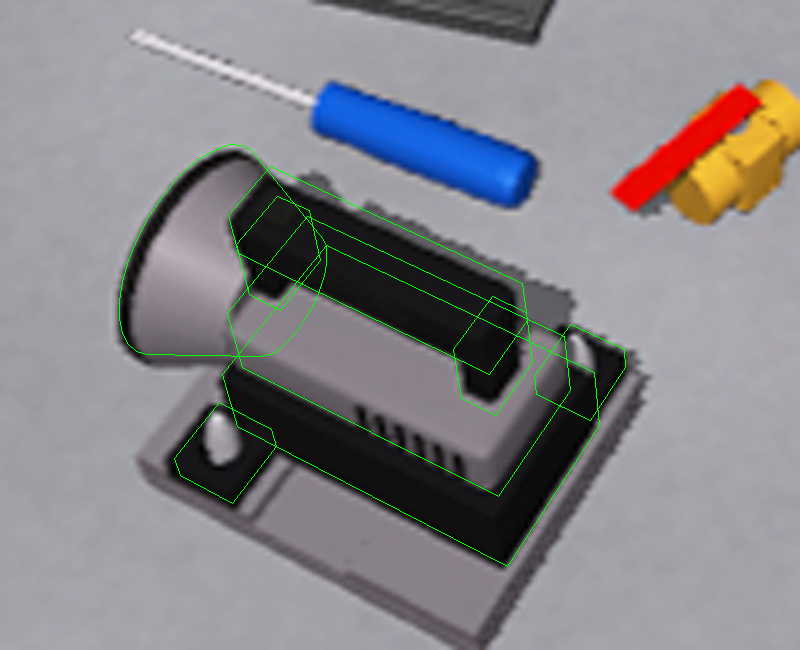

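View pics/top23.png

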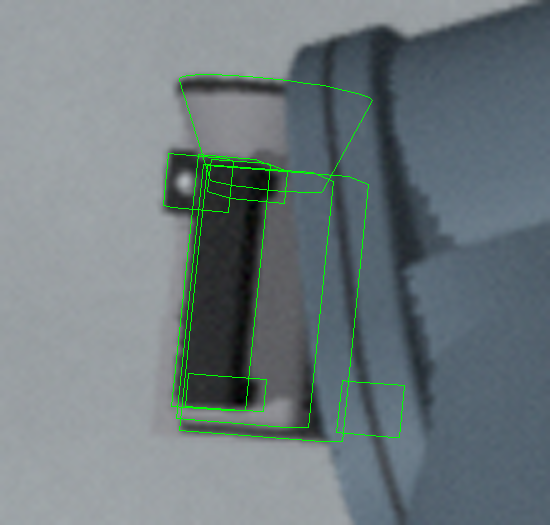

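View pics/full_top23.png

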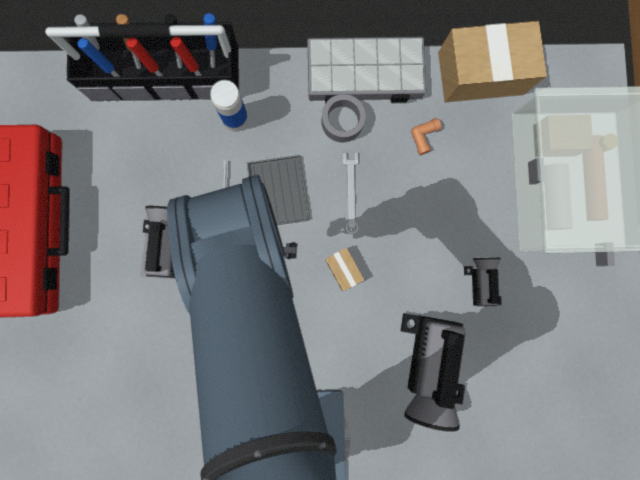

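```bash
python3 - <<'E'
from h import *
from plant import manip
o=pickle.load(open("obs23.pkl","rb")); a=o["side"]["head"][2]["pixels"]
for z in (20,24,28): print(fit(HEAD,[(o["side"]["cam"],a)],[461,285.7,z,-5.8]))
print(fit(HEAD,[(o["side"]["cam"],a)],[461.8,286.2,24,-5.7],(0,2,3)))
E
python3 -m crank '[[[0,0,0,0,0,0],[0,0,0,0,0,0],[0,0,0,0,0,0]]]'
python3 -c "
from plant import manip
print(manip.hand_in()); print(manip.read_state()['time'])"
```

```text
(array([462.13225188, 286.39968337,  20.        ,  -5.31100194]), np.float64(0.0756390480387836))
(array([460.4159514 , 288.7231465 ,  24.        ,  -5.25435112]), np.float64(0.08420559717937418))
(array([458.4814943 , 290.92607358,  28.        ,  -5.41097252]), np.float64(0.09351586602027324))
(array([463.17861896, 286.2       ,  18.08675718,  -5.47071388]), np.float64(0.07287075804319083))
time: 33.68
tool_pos: [431.5, 47.4, 259.4]
ee_rot: [-180.0, 0.0, -5.7]
force: [-0.2, 0.4, 0.8]
gripper_width: 0.652
the job is handed in; nothing more can be done
None
the job is handed in; nothing more can be done
```

The D cell is in the bay with its button under the lip, and the lamp head sits flush on both pegs with the lens at the button end. I handed the job in at about 34 s of the 72 s; no verdict was reported.

- **Cell:** On the first try the button ended up on top of the lip, which the camera showed. I regrasped the cell at its tilt, pressed it back against the spring, rolled it down and let go. Afterwards the button was hidden under the lip in both views. My image fit disagreed slightly: it showed the cell tilted by 4° and its flat end 4–5 mm low. I took that as a fit error, because the bay floor does not allow it, but I did not resolve it.
- **Head:** I lowered the head over the pegs with no side force. The weight came off the gripper with the head about 24 mm above its bench height, which is the home height, and I pressed it down lightly before releasing. In the last pictures the front peg stands up through its ear in both views and the rear peg shows in the side view, and the outline matches the home pose. A fit from the side camera alone disagreed on height, reading 18 mm when left free, but that view separates height from sideways position poorly; I went by the contact force instead.
- **Other things on the bench:** I moved none of them on purpose, and the ones visible in the last pictures looked unmoved.

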